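Hang washed sample baskets and tidy bottles before drying

TASK

Get the wash corner ready for drying: hang every wire sample basket by its handle on the drying stand, one basket to a hook, and stand every fallen amber bottle upright in the white spill tray. When all of them are in place, press the start button on the drying stand. Leave the bottle that already stands in the tray, the white jar and the small vial where they are.

Things in the scene. Friction and masses are not known exactly. Their poses are not given: they have to be found in the camera images.
- bail0 (a point): middle of the centre line of a wire basket's handle: a fixed stiff bail of 8 mm round steel bar, a straight level top bar 120 mm above the basket's underside between two uprights 84 mm apart. z is up when the basket stands or hangs, y runs along the top bar (uprights at y = +-42 mm). May be absent
- bail1 (a point): middle of the centre line of a wire basket's handle: a fixed stiff bail of 8 mm round steel bar, a straight level top bar 120 mm above the basket's underside between two uprights 84 mm apart. z is up when the basket stands or hangs, y runs along the top bar (uprights at y = +-42 mm). May be absent
- bail2 (a point): middle of the centre line of a wire basket's handle: a fixed stiff bail of 8 mm round steel bar, a straight level top bar 120 mm above the basket's underside between two uprights 84 mm apart. z is up when the basket stands or hangs, y runs along the top bar (uprights at y = +-42 mm). May be absent
- hook0 (a point): leftmost hook of the drying stand: where the centre of a basket's bar rests, in the V bend of an 8 mm rod, 221 mm above the bench. The rod slopes down to it from a rail 85 mm behind (rail top 20 mm above this point) and rises in front to a tip 23 mm above it, 28 mm nearer the robot. x from tip to rail, y left along the rail (the hung bar's direction), z up
- hook1 (a point): middle hook of the drying stand: where the centre of a basket's bar rests, in the V bend of an 8 mm rod, 221 mm above the bench. The rod slopes down to it from a rail 85 mm behind (rail top 20 mm above this point) and rises in front to a tip 23 mm above it, 28 mm nearer the robot. x from tip to rail, y left along the rail (the hung bar's direction), z up
- hook2 (a point): rightmost hook of the drying stand: where the centre of a basket's bar rests, in the V bend of an 8 mm rod, 221 mm above the bench. The rod slopes down to it from a rail 85 mm behind (rail top 20 mm above this point) and rises in front to a tip 23 mm above it, 28 mm nearer the robot. x from tip to rail, y left along the rail (the hung bar's direction), z up
- bottle0_mid (a point): centre of the square body of a fallen amber glass bottle, lying on a flat side on the bench at first: body 46 x 46 mm, 66 mm tall, round white cap 28 mm across reaching 14 mm farther, about 140 g. The point is 33 mm from the foot, 23 mm from each flank; its x axis points from foot to cap (straight up when the bottle stands)
- bottle1_mid (a point): centre of the square body of a fallen amber glass bottle, lying on a flat side on the bench at first: body 46 x 46 mm, 66 mm tall, round white cap 28 mm across reaching 14 mm farther, about 140 g. The point is 33 mm from the foot, 23 mm from each flank; its x axis points from foot to cap (straight up when the bottle stands)
- tray_floor (a point): middle of the floor (4 mm above the bench) of the white plastic spill tray, 140 mm along its x and 300 mm along its y, low rim 4 mm thick reaching 6 mm above the floor; z up. A bottle standing on it has its body centre 33 mm above this point
- stored: the similar bottle that already stands in the tray; origin: centre of its underside
- stored_mid (a point): centre of the square body of a similar bottle that already stands upright in the tray (46 x 46 mm, body 66 mm tall, cap to 80 mm); it stays where it is
- start_top (a point): top of the drying stand's start button: round, grey, 28 mm across, at the right-hand end of the stand's base; pressed straight down 6 mm against a spring (4 N fully down)
- start (a joint): travel of the start button, m: 0 released, 0.006 fully pressed; springs back
- vial: small glass vial with cap, 28 mm across, 50 mm tall, standing between the stand and the tray; stays where it is (origin: centre of underside)
- jar: small white jar with cap, 48 mm across, 60 mm tall, standing at the left in front of the stand; stays where it is (origin: centre of underside)
- basket0: closed round wire sample basket with a perforated metal lid, 72 mm across, 50 mm high, about 120 g, standing upright on the bench at first; its handle is bail0. Origin: centre of its underside, z up. May be absent
- basket1: closed round wire sample basket with a perforated metal lid, 72 mm across, 50 mm high, about 120 g, standing upright on the bench at first; its handle is bail1. Origin: centre of its underside, z up. May be absent
- basket2: closed round wire sample basket with a perforated metal lid, 72 mm across, 50 mm high, about 120 g, standing upright on the bench at first; its handle is bail2. Origin: centre of its underside, z up. May be absent
- dryer: drying stand: white base 160 x 420 mm, 35 mm high, with a rail on two posts along its back and three hooks 110 mm apart pointing to the robot; origin: centre of the base's underside, y to the left
- bottle0: the fallen bottle of bottle0_mid: origin on its lower flank as it first lies, 23 mm below the body's centre, x from foot to cap
- bottle1: the fallen bottle of bottle1_mid: origin on its lower flank as it first lies, 23 mm below the body's centre, x from foot to cap
There are look-alikes about, which are no part of the job. What is shaped like the basket1 but brown or purple is not meant.

How it is judged:
By the outcome, as a careful person would: the job done as asked, in the order asked, and still so for the second after the job is handed in, with the robot touching nothing.
Of basket0, basket1, basket2 only 2 to 3 are there at a start; the rules pass over those that are not, and their reading is None.
At some moment in a run one of basket0, basket1, basket2, bottle0, bottle1 may be knocked a few centimetres aside while the robot is not near it.
It also fails if it takes over 208 s, if anything falls off the work surface, if the arm or the gripper's body presses on something with over 40 N, if the wrist force passes 120 N, or if a joint passes its speed limit or range.

ROBOT

A 6-joint arm with a two-finger parallel gripper is mounted at the origin on the work surface. World frame = base frame: x ahead of the robot, y to its left, z up, the work surface at z = 0. Lengths are in m, angles in rad, forces in N, time in s.
With the tool pointing down it reaches from about 0.275 to 0.775 m from the base axis. Payload 14.6 kg.
Tool frame: the origin (TCP) lies at the very end of the fingers, on their centre line; the grasp point (between the pads) lies 19 mm behind it; y points along the fingers, z is the direction in which the jaws open and shut, and the axes are right-handed (so a half turn about y gives the same grasp; the last joint's range is limited). The gripper opens to 85 mm and grips with 20 to 120 N. Pads are 22 mm wide; open, the fingers measure 114 mm over their backs; the gripper's body (76 mm by 85 mm) begins 54 mm behind the grasp point. The pads swing forward as they close: fully open they stand 13 mm farther back than shut.
Start: joints at [-1.464, 0.263, -0.048, 1.259, 0, 1.415], TCP at [0.136, -0.507, 0.231] pointing down, gripper open.
Joint ranges: [-2.65, 2.65], [-0.89, 1.7], [-1.18, 1.37], [-2.13, 2.11], [-1.35, 1.29], [-3.14, 3.14]. Speed limits (rad/s): [1.89, 1.89, 2.57, 2.79, 3.14, 3.14].

INTERFACE

Orientations are given as a rotation vector (axis times angle).
In Python, from cell import env gives the robot as it stands. The module is installed in compiled form; this text tells all that it offers.
- The arm moves only by the tool servo_tool, never from a script. Its argument "plan" is a list of rows, each an object with "dp": the shift along the tool's x, y, z in cm, a list of three; "rotation": the turn, a rotation vector about the tool's x, y, z in rad, a list of three. In form: [{"dp": [dx, dy, dz], "rotation": [ax, ay, az]}, ...]. A call has exactly 5 rows; each row is the pose to reach, as a shift and turn from the pose measured when the call began, along the tool's axes at that moment; what a row does not reach only later rows make up. A row lasts 1/10 s, in which the tool goes at most 50 mm and 8.59 degrees, less where a joint would pass 70% of its speed; a pose out of reach is approached as far as the arm can. A call with a gripper value outside its range is refused whole. "grip" is the finger opening in cm, from 0 to 8.54, set as the call begins (left out, the last holds). The fingers move at their own pace and stop on an object; "newtons" is the grip in N (left out, the last holds). Time passes only in rows, so rows that repeat a pose let the fingers close, or fill a call up. It gives the time, the measured TCP pose, the force and the opening at its end, in the units of the state.
- env.sense(): the state, without advancing time (a new reading comes with each control period).
- env.get_image(name): name is "scene" or "top" or "wrist"; returns the picture (400x640x3 uint8, red, green, blue); there is no depth.
- env.camera_info(name): a dict with "intrinsics" (3x3 intrinsics, pixels), "D" ([k1, k2, p1, p2, k3] as OpenCV has them; the pictures are not rectified), "camera_from_world" (4x4, takes a point from world to camera coordinates); the wrist camera has in their place "tool_from_camera" (4x4, takes a point from camera to tool coordinates, whose origin is the TCP and whose axes are the tool frame's). Camera axes: x right, y down, z forward; pixel columns grow to the right and rows downward; lengths in m; the calibration is good to about 2 mm. A picture is of the moment at which its call begins: read the wrist's pose just before it. camera_info takes no time and is no camera call.
- env.sign_off(): hands the job in, once; it reports no verdict.
Trained networks look in the newest picture that a camera, given by its name, has taken for a name from the list of things; names that differ only in an ending like _2 or _b are one class to them, and where a whole thing is asked for, a point or a joint stands for the part that bears it (a point fixed in the world has none). Each returns a list of dicts, best first, with "score" (0 to 1); they miss things now and then, are a little off and sometimes report something else, mostly with a low value. They report only what shows in the picture. A call takes as long as a camera call. They do not tell look-alikes from the thing itself.
- env.cut_out(camera, name): "region" (400x640 bool, what is visible of it) and "box" ([left, top, width, height] in pixels, round what is visible of it).
The state is a dict: "t": time; "joints": joint angles; "joint_velocities": joint speeds; "effort": joint torques, N m; "tcp_pos": TCP position; "tcp_rot": TCP orientation; "force": force on the tool from outside, world axes, zero at the start; "torque": the same for the moment, N m; "width": finger opening in m.
Only numpy, scipy, OpenCV 4.12 (cv2) and the standard library are available. Lean on these libraries where they do the work, as an engineer would, in place of code of your own. Each camera call takes 0.05 s, during which the arm holds its last target.

## Working session

There is one attempt and no reset: what is moved stays moved. The work goes in short steps, Python scripts to look and compute and a tool call to move; the robot and the scene stay as the last step left them, time stands still between calls to the robot, and variables do not carry over. Pictures are saved under pics/ and viewed, and the job is handed in when it is done.

Besides the shell and the picture viewer there is one more tool, called after "Call:" as name([rows], argument=value, ...), one row to a line, values as JSON. servo_tool: Moves the arm, as the interface text tells. Its arguments: {"type":"object","properties":{"plan":{"type":"array"},"grip":{"type":"number"},"newtons":{"type":"number"}},"required":["plan"]}

```bash
mkdir -p pics; ls; python3 - <<'E'
from cell import env
import cv2,numpy as np
np.set_printoptions(precision=4,suppress=True)
s=env.sense()
print(s)
for n in ["scene","top","wrist"]:
    im=env.get_image(n); cv2.imwrite(f"pics/{n}0.png",im[:,:,::-1])
    print(n,env.camera_info(n))
E
```

```text
pics
{'t': 0.0, 'joints': array([-1.4643,  0.2636, -0.0489,  1.2594,  0.    ,  1.4155]), 'joint_velocities': array([ 0.001 , -0.0017, -0.0001,  0.0006, -0.0008,  0.001 ]), 'effort': array([ -0.0014, -63.7619,  38.4578,   0.0135,  -0.0002,   0.    ]), 'tcp_pos': array([ 0.1358, -0.5068,  0.2308]), 'tcp_rot': array([-0.274 ,  2.0829, -2.0806]), 'force': array([-0.0524,  0.5471,  0.6158]), 'torque': array([-0.0166, -0.0208, -0.0121]), 'width': 0.0854050669475135}
scene {'intrinsics': array([[419.9795,   0.    , 324.9325],
       [  0.    , 419.9795, 198.3203],
       [  0.    ,   0.    ,   1.    ]]), 'D': array([0.025, 0.   , 0.   , 0.   , 0.   ]), 'camera_from_world': array([[-0.3637,  0.9315,  0.0018,  0.1007],
       [ 0.6532,  0.2564, -0.7124, -0.1961],
       [-0.6641, -0.2579, -0.7018,  1.5592],
       [ 0.    ,  0.    ,  0.    ,  1.    ]])}
top {'intrinsics': array([[492.7086,   0.    , 319.2398],
       [  0.    , 492.7086, 197.4874],
       [  0.    ,   0.    ,   1.    ]]), 'D': array([-0.0272,  0.    ,  0.    ,  0.    ,  0.    ]), 'camera_from_world': array([[ 0.0251, -0.9997, -0.0043,  0.0474],
       [-0.9979, -0.0248, -0.0601,  0.4372],
       [ 0.0599,  0.0058, -0.9982,  1.4565],
       [ 0.    ,  0.    ,  0.    ,  1.    ]])}
wrist {'intrinsics': array([[305.7645,   0.    , 320.1056],
       [  0.    , 305.7645, 198.5787],
       [  0.    ,   0.    ,   1.    ]]), 'D': array([-0.0387,  0.    ,  0.    ,  0.    ,  0.    ]), 'tool_from_camera': array([[ 0.0011,  0.9592,  0.2828, -0.0717],
       [-0.0004, -0.2828,  0.9592, -0.1415],
       [ 1.    , -0.0011,  0.    ,  0.0005],
       [ 0.    ,  0.    ,  0.    ,  1.    ]])}
```

View pics/top0.png

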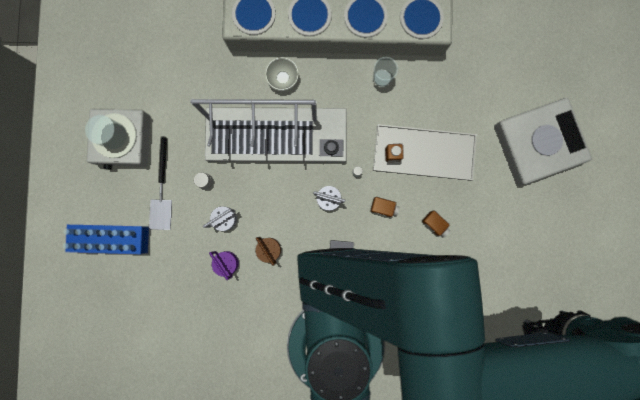

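View pics/scene0.png

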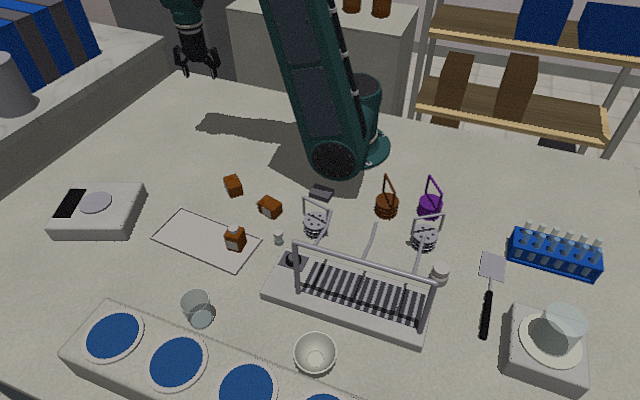

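View pics/wrist0.png

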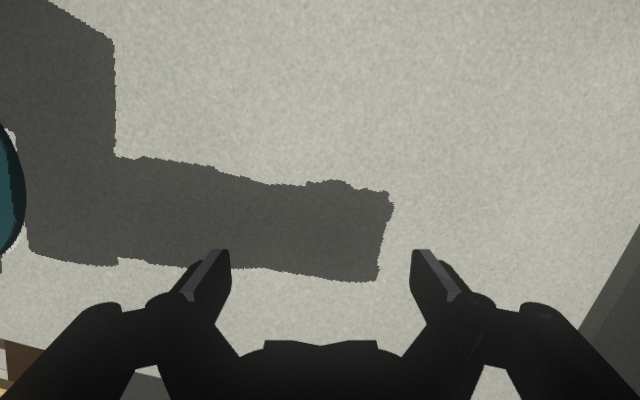

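The top view shows silver baskets at (222,220) and (329,199), fallen bottles at (383,207) and (435,222), the stand at (205–347,100–163), the tray at (375–475,125–180) and the button at (332,147). Next I'll zoom in and write helpers.

```bash
cat > h.py <<'E'
from cell import env
import cv2,numpy as np
from scipy.spatial.transform import Rotation as R
np.set_printoptions(precision=4,suppress=True)
def cam(n):
    c=env.camera_info(n); K=c["intrinsics"];D=c["D"]
    if n=="wrist":
        s=env.sense(); T=np.eye(4);T[:3,:3]=R.from_rotvec(s["tcp_rot"]).as_matrix();T[:3,3]=s["tcp_pos"]
        W=T@c["tool_from_camera"]
    else: W=np.linalg.inv(c["camera_from_world"])
    return K,D,W
def pix(n,uv,z,C=None):
    K,D,W=C or cam(n)
    p=cv2.undistortPoints(np.array(uv,float).reshape(-1,1,2),K,D).reshape(-1,2)
    d=np.c_[p,np.ones(len(p))]@W[:3,:3].T; o=W[:3,3]
    return o+d*((z-o[2])/d[:,2])[:,None]
def proj(n,P,C=None):
    K,D,W=C or cam(n); V=np.linalg.inv(W)
    r=cv2.Rodrigues(V[:3,:3])[0]
    return cv2.projectPoints(np.array(P,float).reshape(-1,1,3),r,V[:3,3],K,D)[0].reshape(-1,2)
def crop(n,name,box,f,im=None):
    im=env.get_image(n) if im is None else im
    x,y,w,h=box
    cv2.imwrite(f"pics/{name}.png",cv2.resize(im[y:y+h,x:x+w,::-1],None,fx=f,fy=f,interpolation=cv2.INTER_CUBIC)); return im
# pose: tool matrix from approach a (tool y), jaw dir j (tool z)
def pose(a,j):
    a=np.array(a,float);a/=np.linalg.norm(a);j=np.array(j,float);j-=a*(a@j);j/=np.linalg.norm(j)
    x=np.cross(a,j); return np.c_[x,a,j]
def delta(p,M=None,s=None):
    s=s or env.sense(); Rc=R.from_rotvec(s["tcp_rot"]).as_matrix()
    dp=Rc.T@(np.array(p)-s["tcp_pos"])*100
    if M is None: return dp,np.zeros(3)
    return dp,R.from_matrix(Rc.T@M).as_rotvec()
def show(p,M=None):
    dp,r=delta(p,M); print("dp",np.round(dp,2).tolist(),"rot",np.round(r,3).tolist(),"n rows",max(np.linalg.norm(dp)/5,np.degrees(np.linalg.norm(r))/8.59).round(1))
def st():
    s=env.sense();M=R.from_rotvec(s["tcp_rot"]).as_matrix();print("t",s["t"].__round__(2),"p",s["tcp_pos"],"app",M[:,1],"jaw",M[:,2],"w",round(s["width"],4),"F",s["force"],"q",s["joints"])
E
python3 - <<'E'
from h import *
im=crop("top","topz",(190,90,160,120),5)
crop("top","topz2",(340,115,150,120),5,im)
st()
# checks
print(proj("top",[[0,0,0]]))
for z,uv in [(0.035,[(205,163),(347,160),(347,109),(206,109)]),(0.01,[(375,175),(471,181),(476,134),(378,126)])]:
    print(pix("top",uv,z)[:,:2].tolist())
E
```

```text
t 0.2 p [ 0.1359 -0.507   0.231 ] app [-0.0001  0.0006 -1.    ] jaw [ 0.2588 -0.9659 -0.0006] w 0.0857 F [-0.2499  0.176  -0.4414] q [-1.4643  0.2634 -0.0487  1.2594 -0.      1.4155]
[[335.222  345.0186]]
[[0.5283811458047458, 0.39862875234229905], [0.5474549686656658, -0.021010475180078717], [0.70010101110683, -0.01775482112322606], [0.6903575316976183, 0.40222104916372425]]
[[0.507742095686735, -0.10711838043579215], [0.4969176830888593, -0.3955509354209941], [0.639767325240716, -0.4099587066471706], [0.656506971269498, -0.113537903910068]]
```

View pics/topz.png

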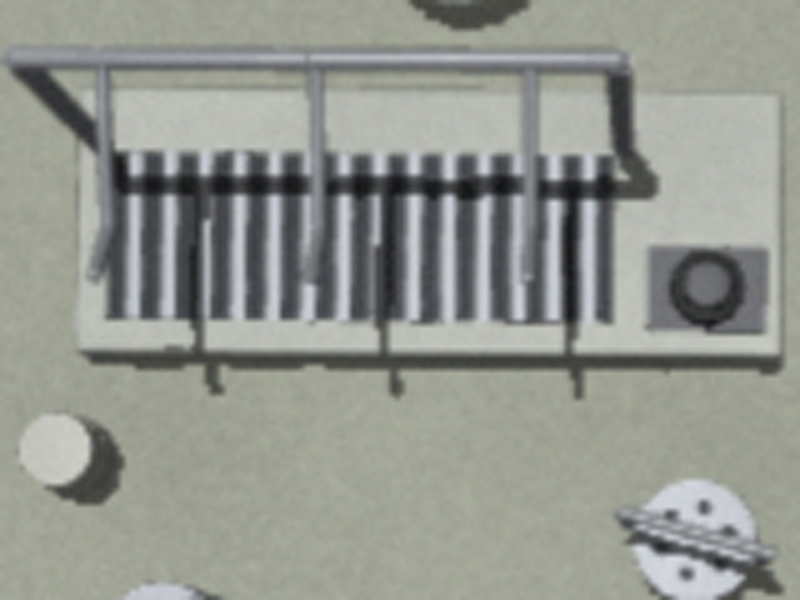

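View pics/topz2.png

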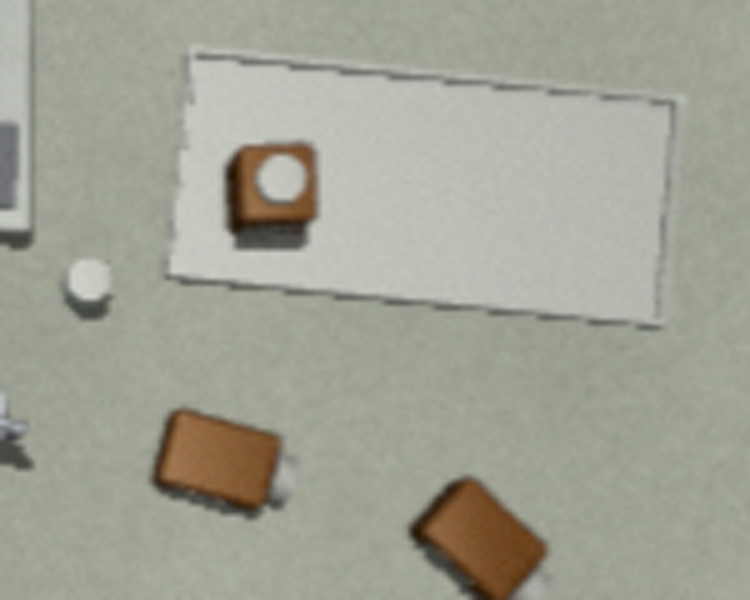

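```bash
python3 - <<'E'
from h import *
im=crop("top","topz3",(190,180,160,100),5)
crop("scene","scz",(290,170,180,100),4)
def c(pts,ox,oy): return [((u+.5)/5-.5+ox,(v+.5)/5-.5+oy) for u,v in pts]
print("base",pix("top",c([(80,352),(780,355),(780,95)],190,90),.035))
print("tips",pix("top",c([(95,277),(312,280),(526,277)],190,90),.244))
print("railj",pix("top",c([(102,60),(316,62),(530,65)],190,90),.235))
print("button",pix("top",c([(710,280)],190,90),.05))
print("bar0",pix("top",c([(620,516),(770,552)],190,90),.12))
print("botA",pix("top",c([(178,412),(282,438),(262,505),(158,480)],340,115),.046))
print("capA",pix("top",c([(285,480)],340,115),.023))
print("botB",pix("top",c([(468,480),(546,550),(495,600),(414,530)],340,115),.046))
print("stored cap",pix("top",c([(282,178)],340,115),.084))
print("tray",pix("top",c([(190,52),(678,98),(657,325),(170,275)],340,115),.01))
print("vial",pix("top",c([(88,280)],340,115),.05),"jar",pix("top",c([(56,450)],190,90),.06))
for n in["bail0","bottle0","basket1","hook0"]:
    for cm in ["top","scene"]:
        print(n,cm,[(round(r["score"],2),r["box"]) for r in env.cut_out(cm,n)][:6])
E
```

```text
base [[ 0.5374  0.3972  0.035 ]
 [ 0.5456 -0.0169  0.035 ]
 [ 0.7012 -0.0136  0.035 ]]
tips [[0.5484 0.3409 0.244 ]
 [0.5494 0.2305 0.244 ]
 [0.5536 0.1221 0.244 ]]
railj [[0.6625 0.3439 0.235 ]
 [0.6639 0.2337 0.235 ]
 [0.6648 0.1237 0.235 ]]
button [[0.5867 0.0257 0.05  ]]
bar0 [[ 0.4421  0.0736  0.12  ]
 [ 0.4242 -0.0099  0.12  ]]
botA [[ 0.4394 -0.105   0.046 ]
 [ 0.4257 -0.1659  0.046 ]
 [ 0.3864 -0.1549  0.046 ]
 [ 0.3994 -0.0941  0.046 ]]
capA [[ 0.4021 -0.1716  0.023 ]]
botB [[ 0.4039 -0.2748  0.046 ]
 [ 0.3643 -0.3207  0.046 ]
 [ 0.3345 -0.2913  0.046 ]
 [ 0.374  -0.2436  0.046 ]]
stored cap [[ 0.5724 -0.1579  0.084 ]]
tray [[ 0.6595 -0.1123  0.01  ]
 [ 0.6391 -0.4075  0.01  ]
 [ 0.5011 -0.3955  0.01  ]
 [ 0.5239 -0.1026  0.01  ]]
vial [[ 0.515  -0.0507  0.05  ]] jar [[0.4765 0.4029 0.06  ]]
bail0 top [(0.85, [210.3, 252.8, 30.9, 27.9]), (0.85, [256.1, 238.4, 24.1, 27.4]), (0.71, [314.2, 184.6, 31.9, 25.2]), (0.55, [204.7, 206.7, 32.1, 21.9])]
bail0 scene [(0.97, [419.1, 176.3, 24.8, 46.3]), (0.89, [414.1, 213.0, 31.8, 40.0]), (0.86, [302.1, 198.2, 29.4, 39.8]), (0.56, [375.8, 175.2, 24.7, 43.5])]
bottle0 top [(0.96, [424.0, 207.7, 26.5, 30.5]), (0.56, [368.7, 197.6, 31.1, 21.0]), (0.37, [387.5, 144.9, 14.3, 18.9])]
bottle0 scene [(0.77, [224.2, 174.2, 19.7, 22.9]), (0.68, [256.4, 196.3, 24.8, 21.8]), (0.62, [413.1, 215.1, 34.4, 41.7])]
basket1 top [(0.89, [314.0, 186.4, 32.7, 25.2]), (0.85, [205.6, 203.4, 28.6, 26.4]), (0.8, [209.4, 252.1, 29.5, 28.6]), (0.64, [255.9, 239.0, 25.0, 28.4])]
basket1 scene [(0.87, [409.9, 212.3, 37.6, 40.7]), (0.76, [373.4, 171.5, 23.9, 47.5]), (0.6, [417.5, 177.1, 28.6, 42.6]), (0.58, [300.5, 197.0, 32.1, 41.3]), (0.56, [258.1, 211.3, 182.8, 142.7])]
hook0 top [(0.82, [191.0, 97.8, 158.4, 68.5])]
hook0 scene [(0.6, [259.2, 208.4, 178.8, 143.8])]
```

View pics/topz3.png

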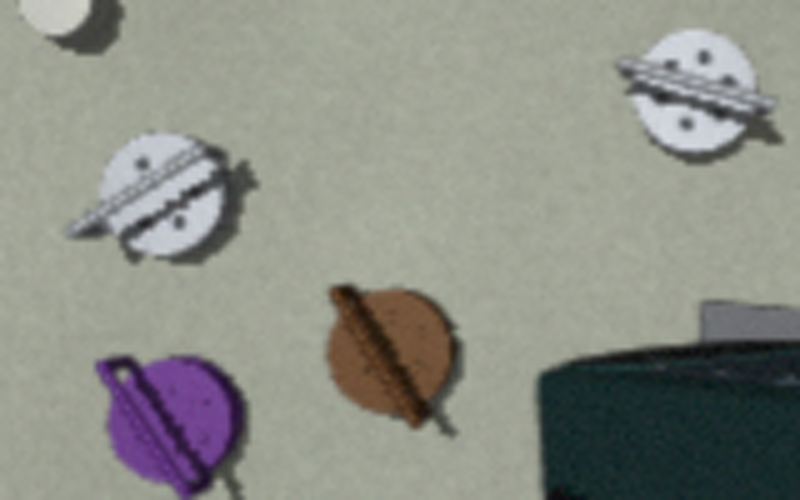

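View pics/scz.png

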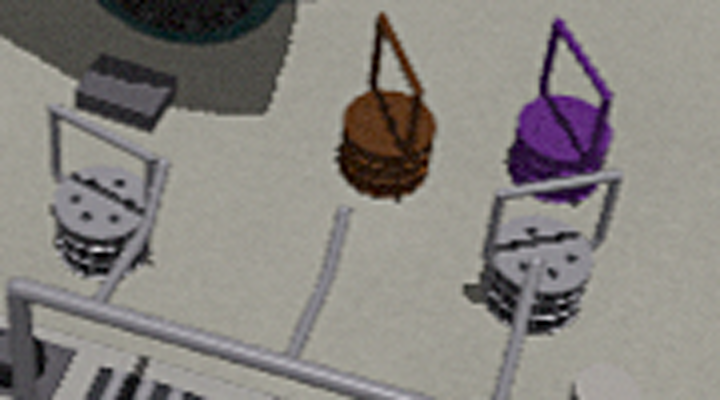

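Two silver baskets are there. The brown and purple ones are look-alikes. I'll check the hook geometry against the scene camera before moving.

```bash
python3 - <<'E'
from h import *
def c(pts,ox,oy): return [((u+.5)/5-.5+ox,(v+.5)/5-.5+oy) for u,v in pts]
b=pix("top",c([(72,232),(212,152)],190,180),.12);print("barL",b,np.linalg.norm(b[0]-b[1]))
print("tips in scene",proj("scene",[[.5484,.3409,.244],[.5494,.2305,.244],[.5536,.1221,.244]]),"seen ~ (423.7,235.4) (376.2,222) (330,211)")
print("barR scene",proj("scene",[[ 0.4421,0.0736,0.12],[ 0.4242,-0.0099,0.12]]),"seen",(290+50/4,170+105/4),(290+165/4,170+162/4))
print("barL scene",proj("scene",b),"seen",(290+617/4,170+177/4),(290+497/4,170+195/4))
d=np.array([.21,.978,0]);
p=np.array([.433,.032,0])-.021*d;p[2]=.23
show(p,pose([0,0,-1],[.978,-.21,0]))
E
```

```text
barL [[0.3427 0.374  0.12  ]
 [0.3888 0.298  0.12  ]] 0.08892368456231503
tips in scene [[423.4628 232.3619]
 [375.518  219.2859]
 [330.6749 208.1041]] seen ~ (423.7,235.4) (376.2,222) (330,211)
barR scene [[328.0622 207.751 ]
 [302.9423 195.8613]] seen (302.5, 196.25) (331.25, 210.5)
barL scene [[443.6442 212.2777]
 [412.3843 216.3351]] seen (444.25, 214.25) (414.25, 218.75)
dp [-41.7, 0.13, -42.51] rot [0.0, -1.097, -0.0] n rows 11.9
```

Call:
servo_tool([
  {"dp": [-3.4, 0, -3.4], "rotation": [0, -0.14, 0]},
  {"dp": [-6.8, 0, -6.9], "rotation": [0, -0.28, 0]},
  {"dp": [-10.2, 0, -10.4], "rotation": [0, -0.42, 0]},
  {"dp": [-13.6, 0, -13.9], "rotation": [0, -0.56, 0]},
  {"dp": [-17, 0, -17.3], "rotation": [0, -0.7, 0]},
], grip=5, newtons=60)

```text
t: 1.2
tcp_pos: [0.2557, -0.2942, 0.2314]
tcp_rot: [-0.86, 1.638, -1.639]
force: [1.2, -0.8, 0.1]
width: 0.0503
```

```bash
cat >> h.py <<'E'
dR=np.array([.21,.978,0]); pR=np.array([.433,.032,0])-.021*dR; MR=pose([0,0,-1],[.978,-.21,0])
E
python3 - <<'E'
from h import *
st(); show([*pR[:2],.23],MR)
E
```

```text
t 1.2 p [ 0.2557 -0.2942  0.2314] app [ 0.0004 -0.0004 -1.    ] jaw [ 0.8231 -0.5678  0.0005] w 0.0503 F [ 1.1836 -0.7969  0.0893] q [-1.0653  0.0303 -0.3348  1.2052  0.0001  1.1094]
dp [-34.98, 0.13, -3.13] rot [-0.001, -0.392, 0.0] n rows 7.0
```

Call:
servo_tool([
  {"dp": [-5, 0, -0.4], "rotation": [0, -0.08, 0]},
  {"dp": [-10, 0, -0.9], "rotation": [0, -0.16, 0]},
  {"dp": [-15, 0, -1.3], "rotation": [0, -0.24, 0]},
  {"dp": [-20, 0, -1.8], "rotation": [0, -0.32, 0]},
  {"dp": [-25, 0, -2.2], "rotation": [0, -0.39, 0]},
])

```text
t: 1.7
tcp_pos: [0.3768, -0.08, 0.2317]
tcp_rot: [-1.101, 1.363, -1.365]
force: [0.3, -1.2, 0.4]
width: 0.0499
```

```bash
python3 - <<'E'
from h import *
st(); show([*pR[:2],.22],MR)
E
```

```text
t 1.7 p [ 0.3768 -0.08    0.2317] app [ 0.0012 -0.0009 -1.    ] jaw [ 0.9775 -0.2108  0.0013] w 0.0499 F [ 0.3396 -1.1963  0.3664] q [-0.4213  0.0214 -0.3433  1.2046 -0.0003  1.3618]
dp [-10.03, 1.16, 3.14] rot [-0.001, -0.001, 0.001] n rows 2.1
```

Call:
servo_tool([
  {"dp": [-3.3, 0, 1], "rotation": [0, 0, 0]},
  {"dp": [-6.6, 0, 2], "rotation": [0, 0, 0]},
  {"dp": [-10, 0, 3.1], "rotation": [0, 0, 0]},
  {"dp": [-10, 0, 3.1], "rotation": [0, 0, 0]},
  {"dp": [-10, 0, 3.1], "rotation": [0, 0, 0]},
])

```text
t: 2.2
tcp_pos: [0.4281, 0.0117, 0.2315]
tcp_rot: [-1.102, 1.361, -1.364]
force: [-0.6, -1.0, 0.6]
width: 0.0499
```

```bash
python3 - <<'E'
from h import *
st(); C=cam("wrist"); im=env.get_image("wrist"); cv2.imwrite("pics/w1.png",im[:,:,::-1])
print(proj("wrist",[[ 0.4421,0.0736,0.12],[ 0.4242,-0.0099,0.12]],C), [proj("wrist",pR+[0,0,.12],C)])
E
```

```text
t 2.2 p [0.4281 0.0117 0.2315] app [ 0.0008 -0.0009 -1.    ] jaw [ 0.9779 -0.2089  0.001 ] w 0.0499 F [-0.6236 -1.0108  0.557 ] q [-0.1629  0.0967 -0.2613  1.2118 -0.0008  1.6184]
[[320.7966 118.7515]
 [320.7744 218.8065]] [array([[320.5648, 194.9579]])]
```

View pics/w1.png

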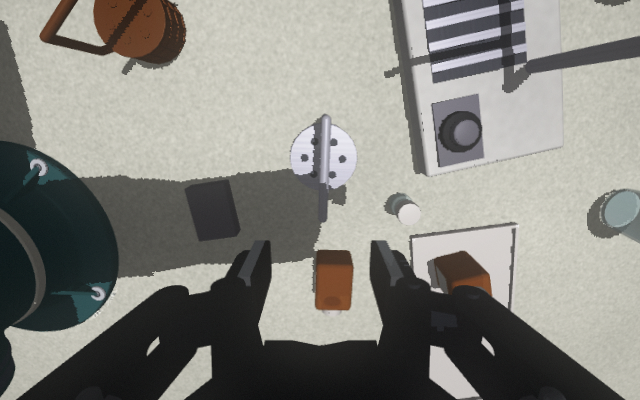

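The wrist view shows the silver bar from (326,118) to (323,220), about 3.5 mm in +jaw from the prediction. I'll correct for that and descend.

Call:
servo_tool([
  {"dp": [0, 3.5, 0.35], "rotation": [0, 0, 0]},
  {"dp": [0, 7, 0.35], "rotation": [0, 0, 0]},
  {"dp": [0, 10.5, 0.35], "rotation": [0, 0, 0]},
  {"dp": [0, 12.9, 0.35], "rotation": [0, 0, 0]},
  {"dp": [0, 12.9, 0.35], "rotation": [0, 0, 0]},
])

```text
t: 2.75
tcp_pos: [0.4293, 0.0094, 0.1006]
tcp_rot: [-1.104, 1.367, -1.364]
force: [0.0, 0.4, 0.5]
width: 0.0498
```

Call:
servo_tool([
  {"dp": [0, 0, 0], "rotation": [0, 0, 0]},
  {"dp": [0, 0, 0], "rotation": [0, 0, 0]},
  {"dp": [0, 0, 0], "rotation": [0, 0, 0]},
  {"dp": [0, 0, 0], "rotation": [0, 0, 0]},
  {"dp": [0, 0, 0], "rotation": [0, 0, 0]},
], grip=0, newtons=60)

```text
t: 3.25
tcp_pos: [0.4303, 0.0093, 0.1018]
tcp_rot: [-1.102, 1.365, -1.365]
force: [-0.2, 0.8, 7.1]
width: 0.006
```

```bash
python3 - <<'E'
from h import *
st(); C=cam("wrist"); im=env.get_image("wrist"); cv2.imwrite("pics/w2.png",im[:,:,::-1])
E
```

```text
t 3.25 p [0.4303 0.0093 0.1018] app [-0.0009 -0.0007 -1.    ] jaw [ 0.9772 -0.2121 -0.0008] w 0.006 F [-0.2245  0.751   7.0607] q [-0.1676  0.1913 -0.5231  0.8572 -0.0008  1.6169]
```

View pics/w2.png

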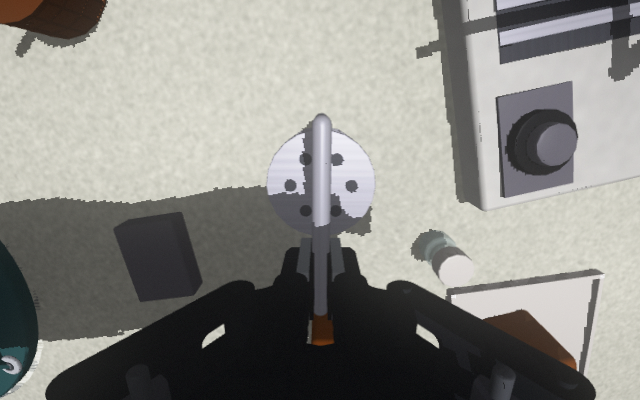

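Call:
servo_tool([
  {"dp": [0, -2, 0], "rotation": [0, 0, 0]},
  {"dp": [0, -5.5, 0], "rotation": [0, 0, 0]},
  {"dp": [0, -9, 0], "rotation": [0, 0, 0]},
  {"dp": [0, -12.5, 0], "rotation": [0, 0, 0]},
  {"dp": [0, -14.6, 0], "rotation": [0, 0, 0]},
])

```text
t: 3.8
tcp_pos: [0.4309, 0.0094, 0.2509]
tcp_rot: [-1.099, 1.362, -1.367]
force: [0.4, -0.7, -2.0]
width: 0.0059
```

```bash
cat >> h.py <<'E'
MH=pose([0,0,-1],[1,.017,0])
E
python3 - <<'E'
from h import *
st(); show([.485,.208,.247],MH)
im=env.get_image("wrist"); cv2.imwrite("pics/w3.png",im[:,:,::-1])
E
```

```text
t 3.8 p [0.4309 0.0094 0.2509] app [ 0.0024 -0.0013 -1.    ] jaw [ 0.9773 -0.2119  0.0026] w 0.0059 F [ 0.4133 -0.7346 -2.006 ] q [-0.1672  0.0937 -0.2119  1.2626 -0.0009  1.6171]
dp [-20.56, 0.38, 1.08] rot [-0.003, -0.231, 0.001] n rows 4.1
```

View pics/w3.png

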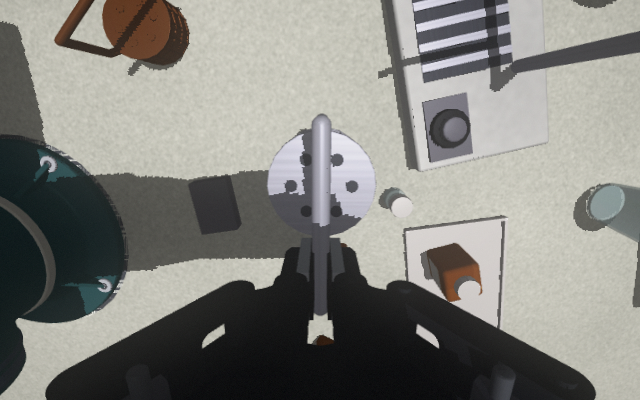

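Call:
servo_tool([
  {"dp": [-5, 0, 0.2], "rotation": [0, -0.05, 0]},
  {"dp": [-10, 0.1, 0.5], "rotation": [0, -0.11, 0]},
  {"dp": [-15, 0.2, 0.8], "rotation": [0, -0.17, 0]},
  {"dp": [-20.5, 0.3, 1], "rotation": [0, -0.23, 0]},
  {"dp": [-20.5, 0.3, 1], "rotation": [0, -0.23, 0]},
])

```text
t: 4.35
tcp_pos: [0.4853, 0.2118, 0.2493]
tcp_rot: [-1.217, 1.188, -1.195]
force: [-0.1, -1.5, -1.8]
width: 0.0054
```

```bash
python3 - <<'E'
from h import *
st(); 
im=env.get_image("wrist"); cv2.imwrite("pics/w4.png",im[:,:,::-1])
C=cam("wrist"); print(proj("wrist",[[.5494,.2305,.244],[.577,.231,.221],[.664,.2337,.235]],C))
im=env.get_image("scene"); crop("scene","s4",(250,180,200,120),4,im)
im=env.get_image("top"); crop("top","t4",(190,90,160,120),5,im)
E
```

```text
t 4.35 p [0.4853 0.2118 0.2493] app [ 0.0049 -0.0008 -1.    ] jaw [0.9997 0.0228 0.0049] w 0.0054 F [-0.0736 -1.4595 -1.7998] q [ 0.2586  0.2631  0.0005  1.3037 -0.002   1.8066]
[[446.1281 215.3258]
 [476.8294 202.1121]
 [637.8755 207.4365]]
```

View pics/w4.png

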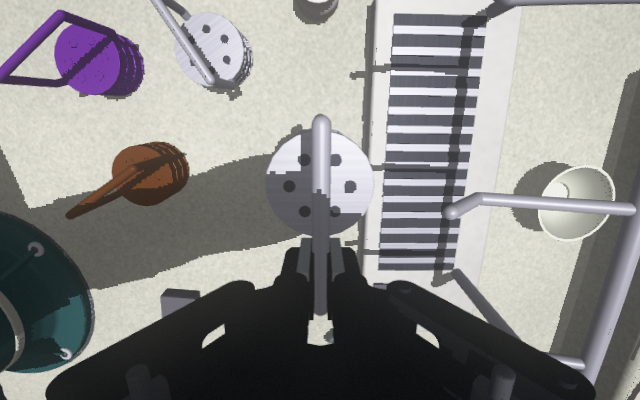

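View pics/s4.png

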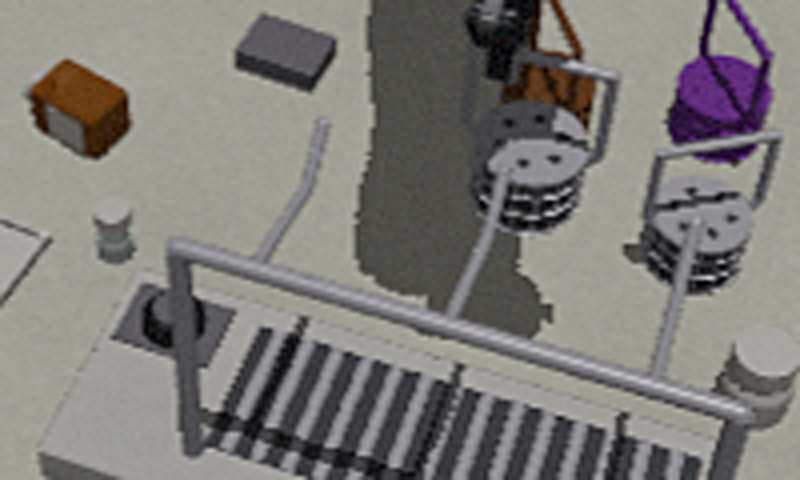

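View pics/t4.png

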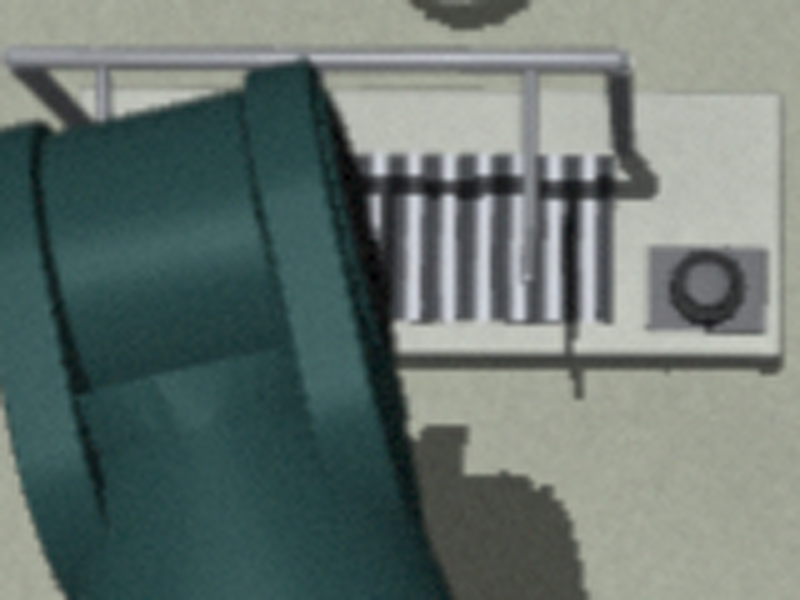

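```bash
python3 - <<'E'
from h import *
s=env.sense();z=s["tcp_pos"][2]+.0185
print(pix("wrist",[(321,116),(321,120),(321,200)],z))
print(pix("wrist",[(452,211)],.244),pix("wrist",[(478,202)],.223))
E
```

```text
[[0.4838 0.276  0.2682]
 [0.4839 0.2745 0.2682]
 [0.4844 0.2419 0.2682]]
[[0.5519 0.2297 0.244 ]] [[0.5764 0.2284 0.223 ]]
```

Call:
servo_tool([
  {"dp": [0.3, 0, 2.5], "rotation": [0, 0, 0]},
  {"dp": [0.5, 0, 5], "rotation": [0, 0, 0]},
  {"dp": [0.5, 0, 7.5], "rotation": [0, 0, 0]},
  {"dp": [0.5, 0, 9.3], "rotation": [0, 0, 0]},
  {"dp": [0.5, 0, 9.3], "rotation": [0, 0, 0]},
])

```text
t: 5.0
tcp_pos: [0.5793, 0.2021, 0.2498]
tcp_rot: [-1.214, 1.194, -1.203]
force: [-1.8, 0.1, -2.2]
width: 0.0057
```

```bash
python3 - <<'E'
from h import *
st(); show([.5785,.209,.206],MH)
im=env.get_image("wrist"); cv2.imwrite("pics/w5.png",im[:,:,::-1])
im=env.get_image("scene"); crop("scene","s5",(270,170,200,120),4,im)
E
```

```text
t 5.0 p [0.5793 0.2021 0.2498] app [ 0.0048 -0.0024 -1.    ] jaw [0.9999 0.0142 0.0048] w 0.0057 F [-1.7554  0.1374 -2.2074] q [ 0.2045  0.4137  0.2307  1.3836 -0.0034  1.7611]
dp [-0.7, 4.38, -0.09] rot [-0.005, -0.003, 0.003] n rows 0.9
```

View pics/w5.png

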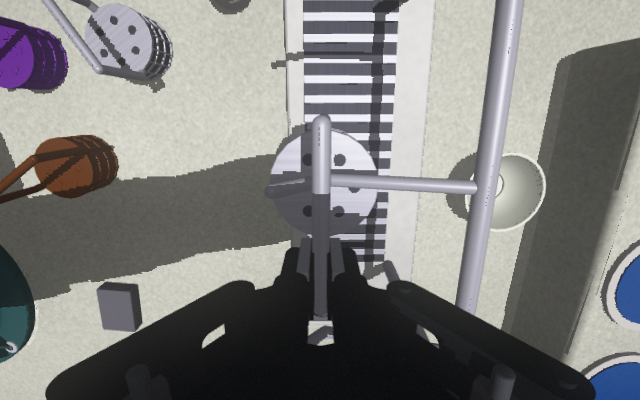

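View pics/s5.png

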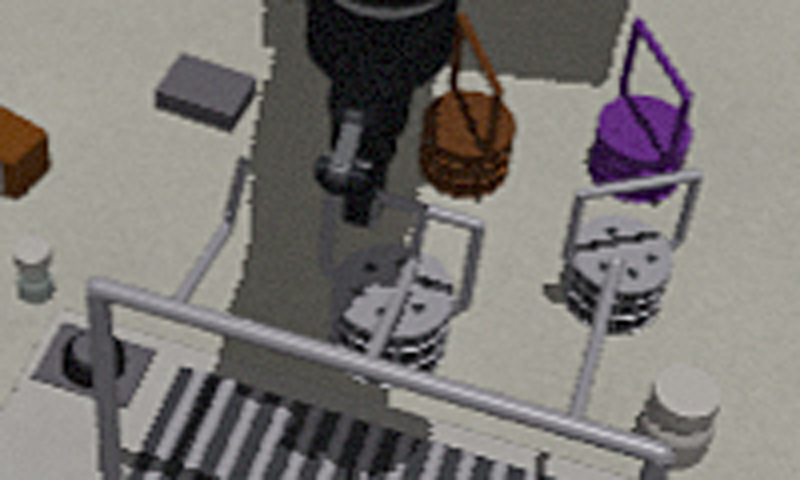

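Call:
servo_tool([
  {"dp": [-0.6, 0, 0], "rotation": [0, 0, 0]},
  {"dp": [-0.6, 1, 0], "rotation": [0, 0, 0]},
  {"dp": [-0.6, 2.2, 0], "rotation": [0, 0, 0]},
  {"dp": [-0.6, 3.4, 0], "rotation": [0, 0, 0]},
  {"dp": [-0.6, 4.2, 0], "rotation": [0, 0, 0]},
])

```text
t: 5.6
tcp_pos: [0.5774, 0.2087, 0.2078]
tcp_rot: [-1.214, 1.193, -1.202]
force: [4.1, -1.4, 21.7]
width: 0.0055
```

Call:
servo_tool([
  {"dp": [0, 0.1, 0], "rotation": [0, 0, 0]},
  {"dp": [0, 0.2, 0], "rotation": [0, 0, 0]},
  {"dp": [0, 0.3, 0], "rotation": [0, 0, 0]},
  {"dp": [0, 0.3, 0], "rotation": [0, 0, 0]},
  {"dp": [0, 0.3, 0], "rotation": [0, 0, 0]},
])

```text
t: 6.1
tcp_pos: [0.5789, 0.2089, 0.2067]
tcp_rot: [-1.209, 1.189, -1.204]
force: [4.7, -0.7, 13.7]
width: 0.006
```

```bash
python3 - <<'E'
from h import *
st()
im=env.get_image("wrist"); cv2.imwrite("pics/w6.png",im[:,:,::-1])
im=env.get_image("scene"); crop("scene","s6",(270,170,200,120),4,im)
E
```

```text
t 6.1 p [0.5789 0.2089 0.2067] app [ 0.0109 -0.0013 -0.9999] jaw [0.9998 0.0153 0.0108] w 0.006 F [ 4.6538 -0.7247 13.7451] q [ 0.2157  0.4204  0.1254  1.2654 -0.0036  1.7711]
```

View pics/w6.png

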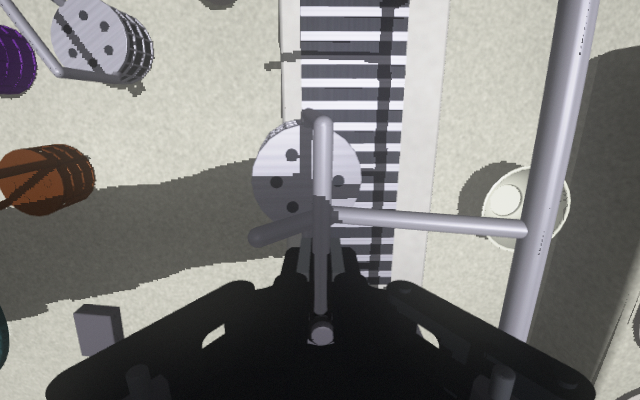

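View pics/s6.png

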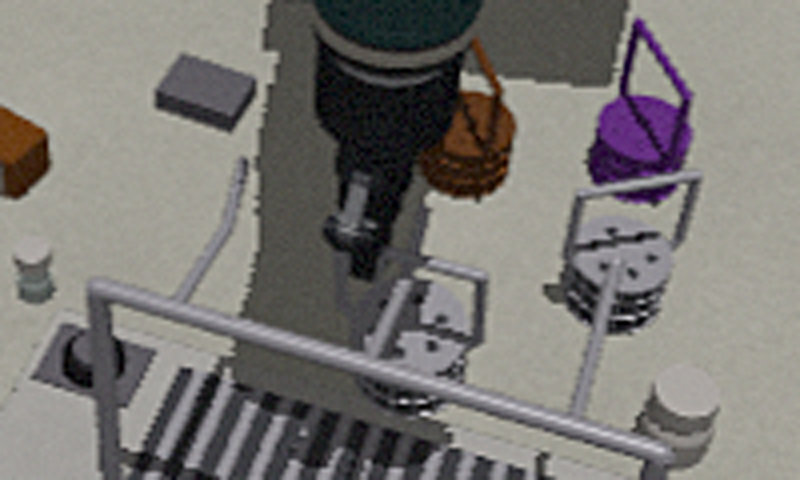

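Call:
servo_tool([
  {"dp": [0, 0, 0.2], "rotation": [0, 0, 0]},
  {"dp": [0, 0, 0.4], "rotation": [0, 0, 0]},
  {"dp": [0, 0, 0.4], "rotation": [0, 0, 0]},
  {"dp": [0, 0, 0.4], "rotation": [0, 0, 0]},
  {"dp": [0, 0, 0.4], "rotation": [0, 0, 0]},
])

```text
t: 6.7
tcp_pos: [0.5826, 0.209, 0.2064]
tcp_rot: [-1.21, 1.19, -1.204]
force: [-0.5, -0.5, -1.0]
width: 0.0054
```

Call:
servo_tool([
  {"dp": [0, 0, 0], "rotation": [0, 0, 0]},
  {"dp": [0, 0, 0], "rotation": [0, 0, 0]},
  {"dp": [0, 0, 0], "rotation": [0, 0, 0]},
  {"dp": [0, 0, 0], "rotation": [0, 0, 0]},
  {"dp": [0, 0, 0], "rotation": [0, 0, 0]},
], grip=2.5)

```text
t: 7.2
tcp_pos: [0.5827, 0.209, 0.2065]
tcp_rot: [-1.21, 1.19, -1.204]
force: [-0.2, 0.5, -0.3]
width: 0.0249
```

```bash
python3 - <<'E'
from h import *
st()
im=env.get_image("wrist"); cv2.imwrite("pics/w7.png",im[:,:,::-1])
im=env.get_image("scene"); crop("scene","s7",(270,170,200,120),4,im)
E
```

```text
t 7.2 p [0.5827 0.209  0.2065] app [ 0.0103 -0.0014 -0.9999] jaw [0.9998 0.0153 0.0103] w 0.0249 F [-0.1579  0.4733 -0.318 ] q [ 0.2144  0.4273  0.136   1.2698 -0.0035  1.7699]
```

View pics/w7.png

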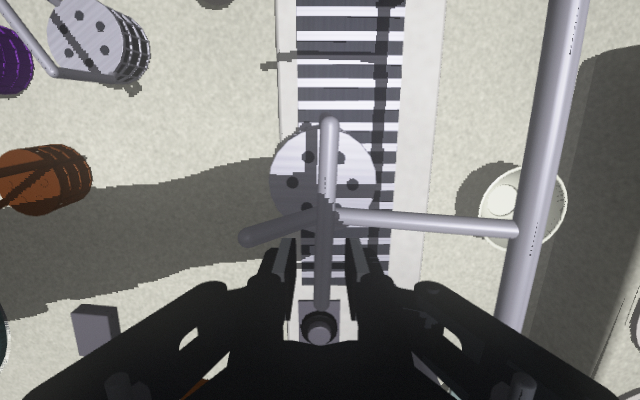

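View pics/s7.png

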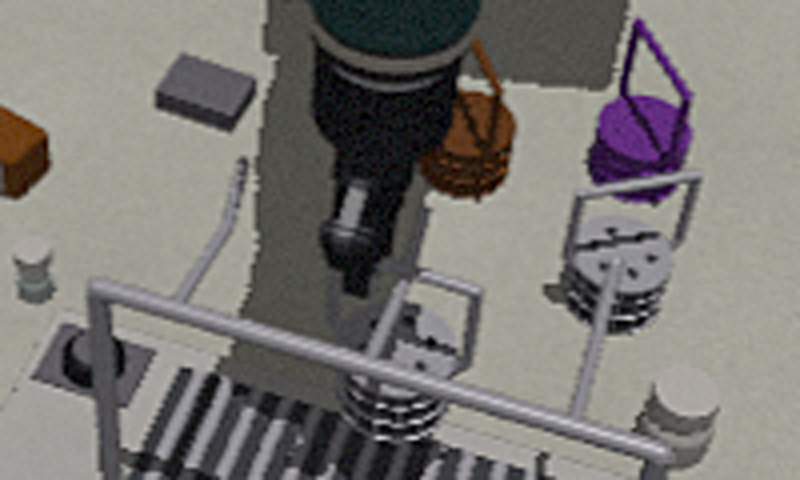

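Call:
servo_tool([
  {"dp": [0, -1, 0], "rotation": [0, 0, 0]},
  {"dp": [0, -2.5, 0], "rotation": [0, 0, 0]},
  {"dp": [0, -5, 0], "rotation": [0, 0, 0]},
  {"dp": [0, -8, 0], "rotation": [0, 0, 0]},
  {"dp": [0, -11, 0], "rotation": [0, 0, 0]},
])

```text
t: 7.8
tcp_pos: [0.5812, 0.2091, 0.3183]
tcp_rot: [-1.21, 1.189, -1.204]
force: [0.5, 0.7, 0.7]
width: 0.0252
```

```bash
python3 - <<'E'
from h import *
st()
im=env.get_image("wrist"); cv2.imwrite("pics/w8.png",im[:,:,::-1])
b=np.array([[0.3427,0.374,.12],[0.3888,0.298,.12]]); print("barL pred px",proj("wrist",b))
im=env.get_image("scene"); crop("scene","s8",(270,170,200,120),4,im)
E
```

```text
t 7.8 p [0.5812 0.2091 0.3183] app [ 0.0106 -0.0013 -0.9999] jaw [0.9998 0.0154 0.0106] w 0.0252 F [0.468  0.7091 0.6924] q [ 0.2151  0.4232  0.4302  1.5677 -0.0035  1.7705]
barL pred px [[ 85.332   13.1414]
 [138.7213  90.516 ]]
```

View pics/w8.png

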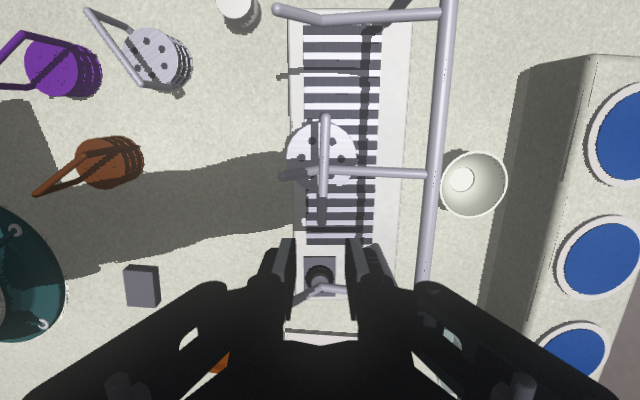

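View pics/s8.png

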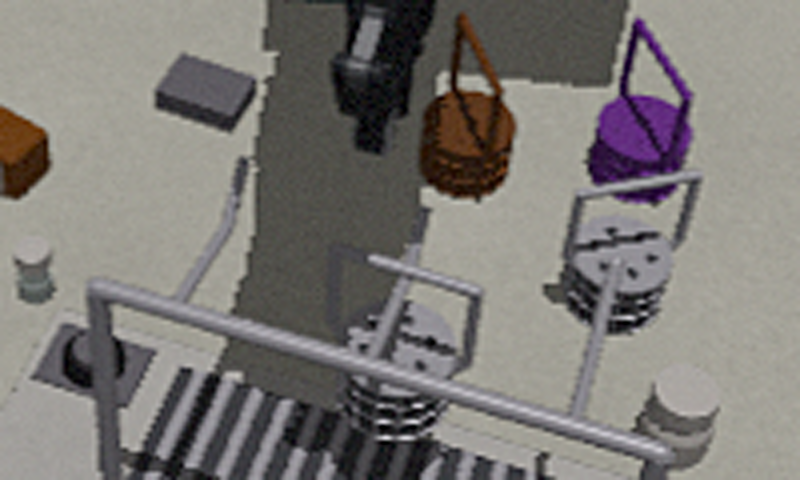

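```bash
cat >> h.py <<'E'
E
python3 - <<'E'
from h import *
b=pix("wrist",[(87,9),(141,88)],.12);print(b,np.linalg.norm(b[1]-b[0]))
m=(b[0]+b[1])/2;u=(b[0]-b[1]);u/=np.linalg.norm(u)
p=m-.021*u;p[2]=.23;print(m,u,p)
show(p,pose([0,0,-1],[u[1],-u[0],0]))
E
```

```text
[[0.3471 0.3773 0.12  ]
 [0.3933 0.3006 0.12  ]] 0.08962326438148974
[0.3702 0.3389 0.12  ] [-0.5162  0.8564  0.    ] [0.3811 0.321  0.23  ]
dp [-11.47, 8.76, -20.1] rot [-0.016, -0.527, 0.005] n rows 4.9
```

Call:
servo_tool([
  {"dp": [-2.3, 0, -4], "rotation": [0, -0.1, 0]},
  {"dp": [-4.6, 0, -8], "rotation": [0, -0.21, 0]},
  {"dp": [-6.9, 1, -12], "rotation": [0, -0.32, 0]},
  {"dp": [-9.2, 3, -16], "rotation": [0, -0.43, 0]},
  {"dp": [-11.5, 5, -20], "rotation": [-0.01, -0.53, 0]},
], grip=5)

```text
t: 8.4
tcp_pos: [0.3801, 0.3214, 0.2676]
tcp_rot: [-1.418, 0.789, -0.802]
force: [0.3, 1.0, 0.5]
width: 0.0496
```

```bash
cat >> h.py <<'E'
uL=np.array([-.5162,.8564,0]); pL=np.array([.3811,.321,0]); ML=pose([0,0,-1],[.8564,.5162,0])
E
python3 - <<'E'
from h import *
st(); show([*pL[:2],.22],ML)
E
```

```text
t 8.4 p [0.3801 0.3214 0.2676] app [ 0.0076 -0.0021 -1.    ] jaw [0.8527 0.5223 0.0053] w 0.0496 F [0.2801 0.9842 0.5401] q [ 0.5415  0.2039 -0.0307  1.3308 -0.0057  1.5627]
dp [0.06, 4.77, 0.04] rot [-0.005, 0.007, 0.006] n rows 1.0
```

Call:
servo_tool([
  {"dp": [0, 2, 0], "rotation": [0, 0, 0]},
  {"dp": [0, 4, 0], "rotation": [-0.005, 0.007, 0.006]},
  {"dp": [0, 4.7, 0], "rotation": [-0.005, 0.007, 0.006]},
  {"dp": [0, 4.7, 0], "rotation": [-0.005, 0.007, 0.006]},
  {"dp": [0, 4.7, 0], "rotation": [-0.005, 0.007, 0.006]},
])

```text
t: 8.9
tcp_pos: [0.3809, 0.3213, 0.2214]
tcp_rot: [-1.417, 0.801, -0.801]
force: [-0.5, -0.2, 0.2]
width: 0.0499
```

```bash
python3 - <<'E'
from h import *
st()
im=env.get_image("wrist"); cv2.imwrite("pics/w9.png",im[:,:,::-1])
print(proj("wrist",[pL+[0,0,.12],pL+.021*uL+[0,0,.12]+.042*uL]))
E
```

```text
t 8.9 p [0.3809 0.3213 0.2214] app [ 0.001   0.0007 -1.    ] jaw [0.8566 0.516  0.0012] w 0.0499 F [-0.4955 -0.2361  0.2138] q [ 0.537   0.22   -0.1348  1.2149  0.0001  1.5656]
[[320.2354 198.7773]
 [320.1351 120.5454]]
```

View pics/w9.png

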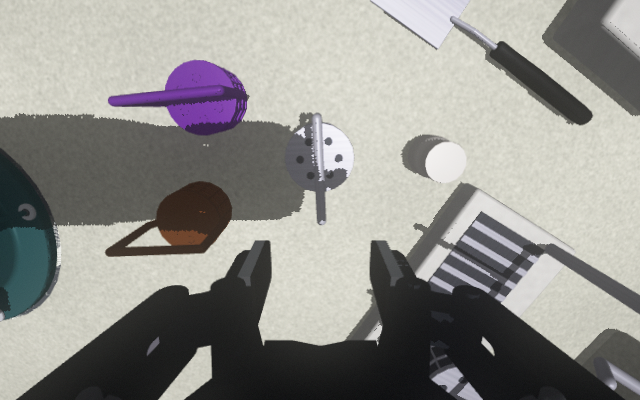

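Call:
servo_tool([
  {"dp": [0, 3.5, 0], "rotation": [0, 0, 0]},
  {"dp": [0, 7, 0], "rotation": [0, 0, 0]},
  {"dp": [0, 10, 0], "rotation": [0, 0, 0]},
  {"dp": [0, 11.9, 0], "rotation": [0, 0, 0]},
  {"dp": [0, 11.9, 0], "rotation": [0, 0, 0]},
])

```text
t: 9.45
tcp_pos: [0.3806, 0.321, 0.1013]
tcp_rot: [-1.419, 0.802, -0.801]
force: [-0.2, -0.8, 0.6]
width: 0.0498
```

Call:
servo_tool([
  {"dp": [0, 0, 0], "rotation": [0, 0, 0]},
  {"dp": [0, 0, 0], "rotation": [0, 0, 0]},
  {"dp": [0, 0, 0], "rotation": [0, 0, 0]},
  {"dp": [0, 0, 0], "rotation": [0, 0, 0]},
  {"dp": [0, 0, 0], "rotation": [0, 0, 0]},
], grip=0)

```text
t: 9.95
tcp_pos: [0.3812, 0.3214, 0.1025]
tcp_rot: [-1.417, 0.801, -0.802]
force: [-1.8, -0.5, 7.6]
width: 0.0058
```

Call:
servo_tool([
  {"dp": [0, -2, 0], "rotation": [0, 0, 0]},
  {"dp": [0, -5.5, 0], "rotation": [0, 0, 0]},
  {"dp": [0, -9, 0], "rotation": [0, 0, 0]},
  {"dp": [0, -12.5, 0], "rotation": [0, 0, 0]},
  {"dp": [0, -15, 0], "rotation": [0, 0, 0]},
])

```text
t: 10.45
tcp_pos: [0.3813, 0.3215, 0.2555]
tcp_rot: [-1.414, 0.8, -0.802]
force: [0.3, -0.3, -0.7]
width: 0.0058
```

```bash
python3 - <<'E'
from h import *
st(); s=env.sense()
im=env.get_image("wrist"); cv2.imwrite("pics/w10.png",im[:,:,::-1])
print(pix("wrist",[(320,118)],s["tcp_pos"][2]+.0185)-s["tcp_pos"])
show([.495,.313,.248],MH)
E
```

```text
t 10.45 p [0.3813 0.3215 0.2555] app [ 0.0032  0.0023 -1.    ] jaw [0.8567 0.5158 0.0039] w 0.0058 F [ 0.3046 -0.3291 -0.7209] q [ 0.5367  0.2086 -0.0573  1.301   0.0003  1.5655]
[[-0.0344  0.0583  0.0185]]
dp [6.59, 1.11, 9.19] rot [-0.007, 0.525, -0.002] n rows 3.5
```

View pics/w10.png

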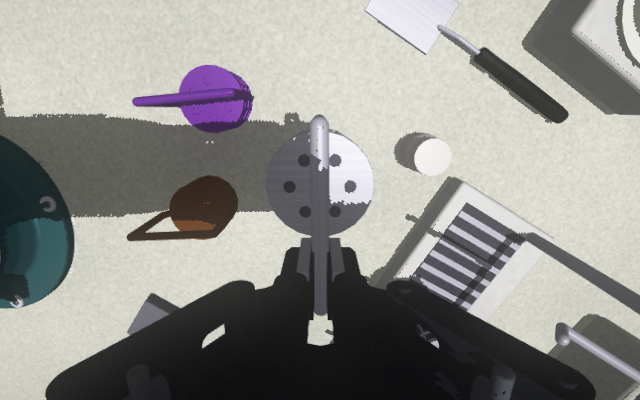

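Call:
servo_tool([
  {"dp": [1.2, 0, 1.8], "rotation": [0, 0.1, 0]},
  {"dp": [2.6, 0.2, 3.8], "rotation": [0, 0.21, 0]},
  {"dp": [4, 0.5, 5.8], "rotation": [0, 0.32, 0]},
  {"dp": [5.2, 0.7, 7.8], "rotation": [0, 0.43, 0]},
  {"dp": [6.1, 0.8, 9.4], "rotation": [-0.007, 0.525, 0]},
])

```text
t: 11.0
tcp_pos: [0.4953, 0.318, 0.2514]
tcp_rot: [-1.213, 1.201, -1.199]
force: [-0.5, 0.9, -1.0]
width: 0.0057
```

```bash
python3 - <<'E'
from h import *
st(); 
im=env.get_image("wrist"); cv2.imwrite("pics/w11.png",im[:,:,::-1])
print(proj("wrist",[[.5485+.004,.3409,.244],[.581,.342,.221]]))
show([.5806,.319,.250],MH)
E
```

```text
t 11.0 p [0.4953 0.318  0.2514] app [ 0.0003  0.0025 -1.    ] jaw [0.9999 0.0122 0.0004] w 0.0057 F [-0.5316  0.8877 -0.974 ] q [0.4313 0.3696 0.1646 1.3644 0.0021 1.9899]
[[427.9128 207.8453]
 [463.0531 194.112 ]]
dp [-0.05, 0.06, 8.32] rot [0.0, -0.011, -0.002] n rows 1.7
```

View pics/w11.png

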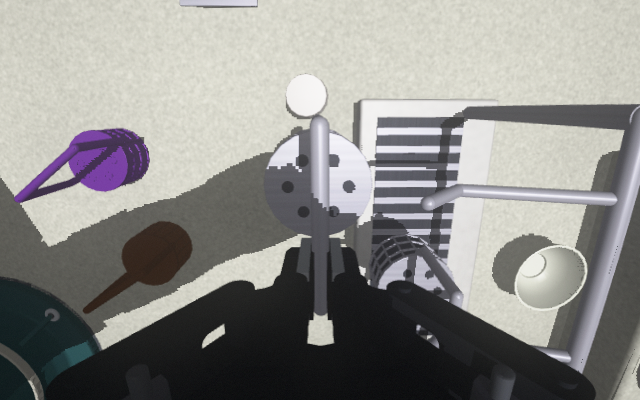

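Call:
servo_tool([
  {"dp": [-0.2, 0, 2.5], "rotation": [0, 0, 0]},
  {"dp": [-0.2, 0, 5], "rotation": [0, -0.01, 0]},
  {"dp": [-0.25, 0, 7.5], "rotation": [0, -0.01, 0]},
  {"dp": [-0.25, 0, 8.5], "rotation": [0, -0.01, 0]},
  {"dp": [-0.25, 0, 8.5], "rotation": [0, -0.01, 0]},
])

```text
t: 11.55
tcp_pos: [0.5834, 0.3208, 0.2501]
tcp_rot: [-1.215, 1.199, -1.196]
force: [-0.6, 0.1, -1.5]
width: 0.006
```

```bash
python3 - <<'E'
from h import *
st(); 
im=env.get_image("wrist"); cv2.imwrite("pics/w12.png",im[:,:,::-1])
show([.5806,.321,.208],MH)
E
```

```text
t 11.55 p [0.5834 0.3208 0.2501] app [-0.0003  0.0019 -1.    ] jaw [ 0.9999  0.0155 -0.0002] w 0.006 F [-0.56    0.1116 -1.4806] q [0.3797 0.5171 0.4072 1.4605 0.0018 1.935 ]
dp [-0.01, 4.24, -0.19] rot [0.0, -0.001, -0.002] n rows 0.8
```

View pics/w12.png

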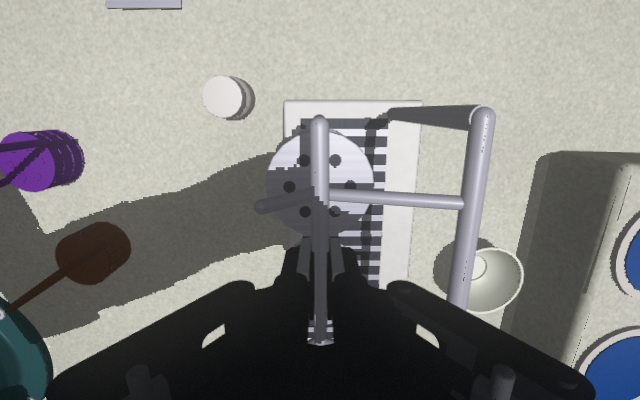

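Call:
servo_tool([
  {"dp": [0, 1, 0], "rotation": [0, 0, 0]},
  {"dp": [0, 2, -0.1], "rotation": [0, 0, 0]},
  {"dp": [0, 3, -0.1], "rotation": [0, 0, 0]},
  {"dp": [0, 4, -0.1], "rotation": [0, 0, 0]},
  {"dp": [0, 4.4, -0.1], "rotation": [0, 0, 0]},
])

```text
t: 12.1
tcp_pos: [0.581, 0.3208, 0.2052]
tcp_rot: [-1.216, 1.199, -1.196]
force: [0.5, -0.6, 5.8]
width: 0.0055
```

```bash
python3 - <<'E'
from h import *
st(); 
im=env.get_image("wrist"); cv2.imwrite("pics/w13.png",im[:,:,::-1])
E
```

```text
t 12.1 p [0.581  0.3208 0.2052] app [-0.0013  0.0015 -1.    ] jaw [ 0.9999  0.0158 -0.0013] w 0.0055 F [ 0.5118 -0.6256  5.8294] q [0.3811 0.517  0.2865 1.341  0.0019 1.936 ]
```

View pics/w13.png

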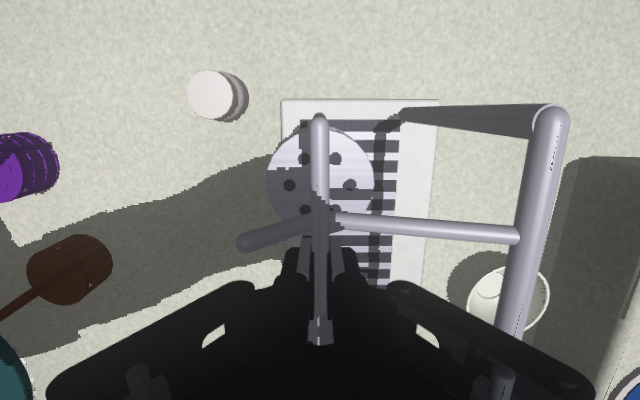

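Bar is seated in the V, with 5.8 N upward on the tool. Releasing, then rising.

Call:
servo_tool([
  {"dp": [0, 0, 0], "rotation": [0, 0, 0]},
  {"dp": [0, 0, 0], "rotation": [0, 0, 0]},
  {"dp": [0, 0, 0], "rotation": [0, 0, 0]},
  {"dp": [0, 0, 0], "rotation": [0, 0, 0]},
  {"dp": [0, 0, 0], "rotation": [0, 0, 0]},
], grip=2.5)

```text
t: 12.65
tcp_pos: [0.5813, 0.3209, 0.2055]
tcp_rot: [-1.216, 1.199, -1.196]
force: [0.3, 0.1, 0.1]
width: 0.0247
```

Call:
servo_tool([
  {"dp": [0, -1, 0], "rotation": [0, 0, 0]},
  {"dp": [0, -2.5, 0], "rotation": [0, 0, 0]},
  {"dp": [0, -5, 0], "rotation": [0, 0, 0]},
  {"dp": [0, -8, 0], "rotation": [0, 0, 0]},
  {"dp": [0, -11, 0], "rotation": [0, 0, 0]},
])

```text
t: 13.15
tcp_pos: [0.581, 0.3206, 0.3175]
tcp_rot: [-1.215, 1.199, -1.196]
force: [0.7, -0.9, 0.5]
width: 0.0248
```

```bash
python3 - <<'E'
from h import *
st(); 
im=env.get_image("wrist"); cv2.imwrite("pics/w14.png",im[:,:,::-1])
crop("scene","s14",(180,160,270,160),2.9)
crop("top","t14",(190,90,290,180),2.7)
E
```

```text
t 13.15 p [0.581  0.3206 0.3175] app [-0.0002  0.0019 -1.    ] jaw [ 0.9999  0.0157 -0.0002] w 0.0248 F [ 0.6808 -0.9447  0.5414] q [0.3807 0.5302 0.6128 1.6528 0.0019 1.9358]
```

View pics/w14.png

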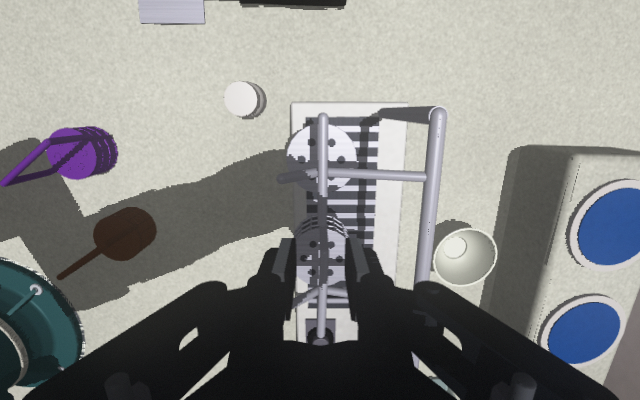

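View pics/s14.png

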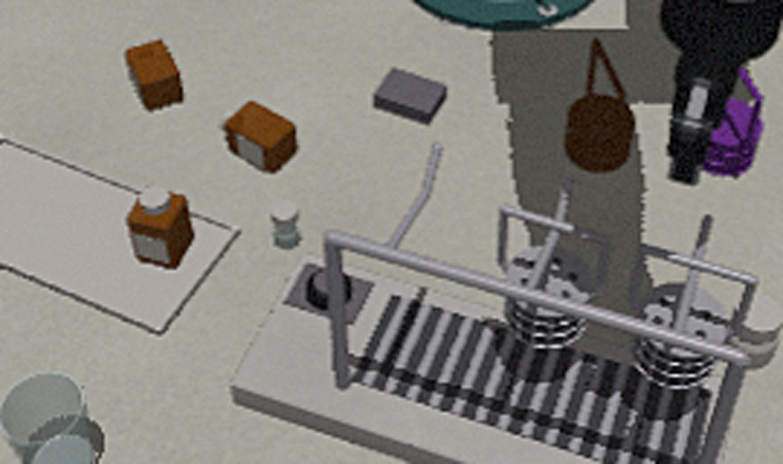

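View pics/t14.png

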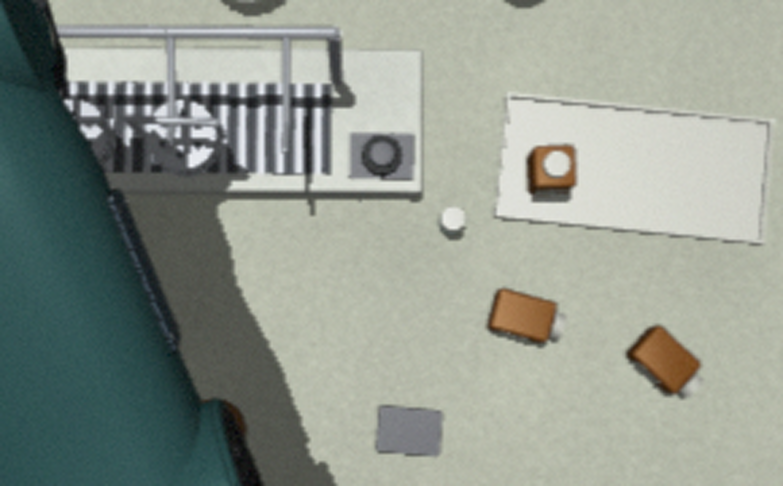

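Both baskets hang on hooks 0 and 1, and no third silver basket is visible. Bottles are next.

```bash
python3 - <<'E'
from h import *
show([.40,-.20,.29],pose([0,0,-1],[1,-.1,0]))
E
```

```text
dp [51.81, 2.56, -19.03] rot [-0.003, 0.115, -0.003] n rows 11.1
```

Call:
servo_tool([
  {"dp": [4.8, 0, -1.5], "rotation": [0, 0, 0]},
  {"dp": [9.5, 0, -3], "rotation": [0, 0, 0]},
  {"dp": [14.2, 0, -5], "rotation": [0, 0, 0]},
  {"dp": [19, 0, -7], "rotation": [0, 0, 0]},
  {"dp": [23.8, 0, -8.5], "rotation": [0, 0, 0]},
], grip=6.2)

```text
t: 13.8
tcp_pos: [0.5, 0.0835, 0.3164]
tcp_rot: [-1.213, 1.197, -1.196]
force: [0.4, -1.5, 0.8]
width: 0.0621
```

Call:
servo_tool([
  {"dp": [4.8, 0, -1.5], "rotation": [0, 0.02, 0]},
  {"dp": [9.5, 0, -3], "rotation": [0, 0.04, 0]},
  {"dp": [14.2, 0.5, -5], "rotation": [0, 0.08, 0]},
  {"dp": [19, 1, -7], "rotation": [0, 0.11, 0]},
  {"dp": [23.8, 2, -8.5], "rotation": [0, 0.11, 0]},
])

```text
t: 14.3
tcp_pos: [0.4192, -0.1513, 0.2965]
tcp_rot: [-1.159, 1.278, -1.277]
force: [1.2, -0.6, -0.2]
width: 0.0621
```

```bash
python3 - <<'E'
from h import *
st()
im=env.get_image("wrist"); cv2.imwrite("pics/w15.png",im[:,:,::-1])
show([.40,-.20,.29],pose([0,0,-1],[1,-.1,0]))
E
```

```text
t 14.3 p [ 0.4192 -0.1513  0.2965] app [ 0.0027  0.003  -1.    ] jaw [ 0.9955 -0.0944  0.0024] w 0.0621 F [ 1.1806 -0.6067 -0.2465] q [-0.5321  0.1118 -0.0678  1.3904  0.0039  1.1333]
dp [4.46, 0.46, -1.33] rot [0.0, 0.001, -0.002] n rows 0.9
```

View pics/w15.png

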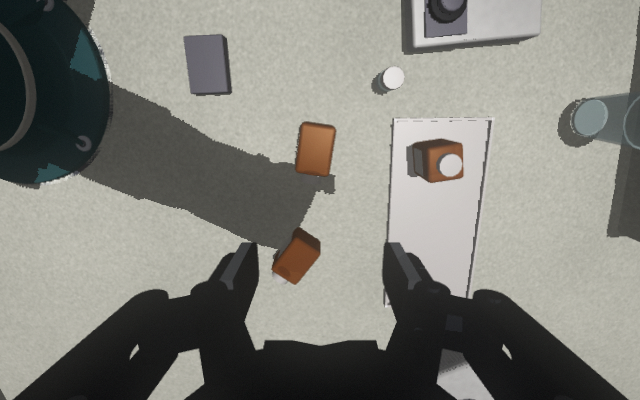

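```bash
python3 - <<'E'
from h import *
im=cv2.imread("pics/w15.png")[:,:,::-1]
crop("wrist","w15z",(255,110,110,190),3.5,im)
E
```

```text
(no output)
```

View pics/w15z.png

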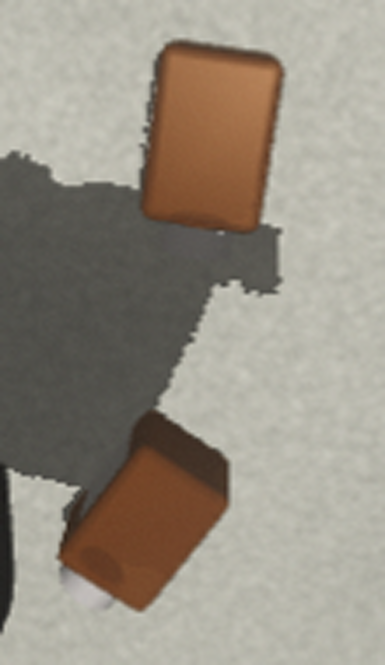

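```bash
python3 - <<'E'
from h import *
f=lambda P:[((u+.5)/3.5-.5+255,(v+.5)/3.5-.5+110) for u,v in P]
for P in ([(165,54),(281,66),(258,231),(143,213)],[(143,445),(228,503),(140,610),(62,557)]):
    b=pix("wrist",f(P),.046); m=b.mean(0)
    ax=(b[2]+b[3]-b[0]-b[1])/2; w=(b[1]+b[2]-b[0]-b[3])/2
    print("mid",m,"len",np.linalg.norm(ax),"wid",np.linalg.norm(w),"ax",ax/np.linalg.norm(ax),"ax from w",np.cross([0,0,-1],w/np.linalg.norm(w)))
E
```

```text
mid [ 0.413  -0.1357  0.046 ] len 0.05937819415871261 wid 0.04233912840989221 ax [-0.2393 -0.971   0.    ] ax from w [-0.2273 -0.9738 -0.    ]
mid [ 0.3691 -0.2883  0.046 ] len 0.0607560132932004 wid 0.0408760872712442 ax [-0.6609 -0.7505  0.    ] ax from w [-0.6846 -0.7289 -0.    ]
```

```bash
cat >> h.py <<'E'
def bot(c,b,th=np.pi/4,zg=.030):
    b=np.array([b[0],b[1],0.]);b/=np.linalg.norm(b)
    a=-np.sin(th)*b-np.cos(th)*np.array([0,0,1.]); M=pose(a,[-b[1],b[0],0])
    t=np.array([c[0],c[1],zg])+.019*a
    return t,a,M
tB,aB,MB=bot((.369,-.287),(-.667,-.745))
tA,aA,MA=bot((.413,-.134),(-.23,-.973))
E
python3 - <<'E'
from h import *
print(tB,tB-.12*aB); show(tB-.18*aB,MB)
E
```

```text
[ 0.378  -0.277   0.0166] [ 0.3214 -0.3402  0.1014]
dp [22.63, 15.04, -10.28] rot [0.249, 0.598, 0.757] n rows 6.6
```

Call:
servo_tool([
  {"dp": [3.4, 2, -1.5], "rotation": [0.035, 0.085, 0.108]},
  {"dp": [6.8, 4, -3], "rotation": [0.071, 0.17, 0.216]},
  {"dp": [10.2, 6, -4.6], "rotation": [0.107, 0.256, 0.325]},
  {"dp": [13.6, 8, -6.2], "rotation": [0.142, 0.342, 0.433]},
  {"dp": [17, 10.5, -7.7], "rotation": [0.178, 0.427, 0.54]},
])

```text
t: 14.85
tcp_pos: [0.3301, -0.3087, 0.1973]
tcp_rot: [-0.481, 1.575, -1.24]
force: [1.3, -0.6, -0.5]
width: 0.0617
```

```bash
python3 - <<'E'
from h import *
st(); show(tB-.16*aB,MB)
E
```

```text
t 14.85 p [ 0.3301 -0.3087  0.1973] app [ 0.2685  0.3875 -0.8819] jaw [ 0.8805 -0.4701  0.0615] w 0.0617 F [ 1.3334 -0.6403 -0.4699] q [-1.1935  0.3033 -0.1944  1.3613  0.4032  0.7931]
dp [8.41, 3.18, -0.38] rot [0.094, 0.23, 0.289] n rows 2.5
```

Call:
servo_tool([
  {"dp": [2.8, 1, -0.1], "rotation": [0.03, 0.076, 0.096]},
  {"dp": [5.6, 2, -0.2], "rotation": [0.06, 0.152, 0.192]},
  {"dp": [8.4, 3.2, -0.4], "rotation": [0.094, 0.23, 0.289]},
  {"dp": [8.4, 3.2, -0.4], "rotation": [0.094, 0.23, 0.289]},
  {"dp": [8.4, 3.2, -0.4], "rotation": [0.094, 0.23, 0.289]},
])

```text
t: 15.35
tcp_pos: [0.3019, -0.3608, 0.1288]
tcp_rot: [-0.045, 1.701, -1.168]
force: [-0.3, -0.2, 1.2]
width: 0.0623
```

```bash
python3 - <<'E'
from h import *
st(); show(tB-.1*aB,MB);show(tB,MB)
im=env.get_image("wrist"); cv2.imwrite("pics/w16.png",im[:,:,::-1])
crop("scene","s16",(170,130,170,130),4)
print(proj("wrist",[[.369,-.287,.046],[.369,-.287,.023]]))
E
```

```text
t 15.35 p [ 0.3019 -0.3608  0.1288] app [ 0.4717  0.5277 -0.7064] jaw [ 0.7444 -0.6677 -0.0018] w 0.0623 F [-0.2637 -0.1659  1.2295] q [-1.4062  0.5375 -0.1984  1.3953  0.5845  0.7238]
dp [-0.06, 5.93, 0.08] rot [0.001, -0.002, -0.001] n rows 1.2
dp [-0.05, 15.93, 0.09] rot [0.001, -0.002, -0.001] n rows 3.2
[[319.8916 177.6928]
 [319.8828 190.3772]]
```

View pics/w16.png

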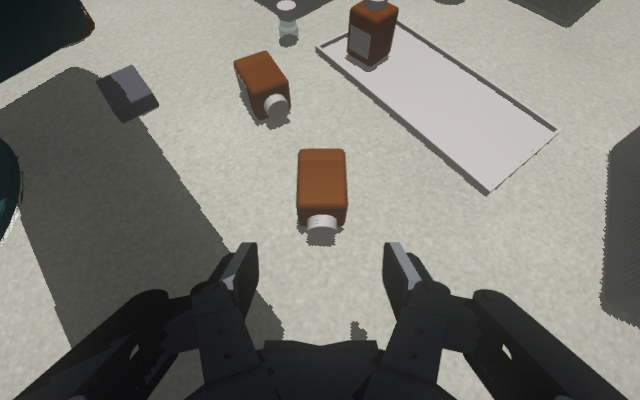

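View pics/s16.png

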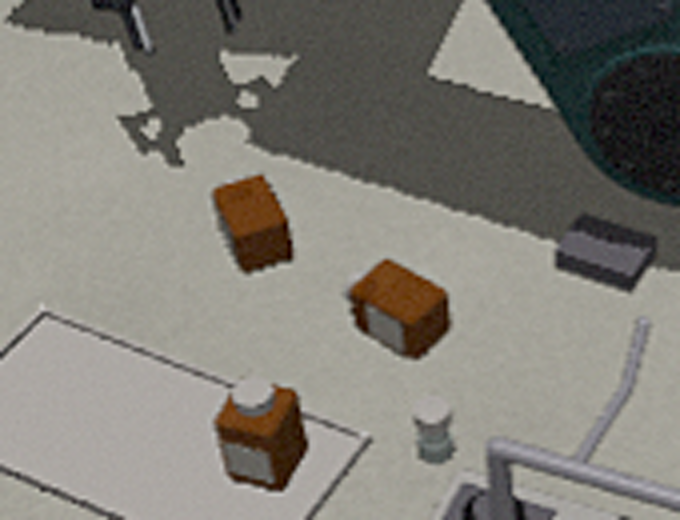

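Call:
servo_tool([
  {"dp": [0, 4, 0.2], "rotation": [0, 0, 0]},
  {"dp": [0, 8, 0.2], "rotation": [0, 0, 0]},
  {"dp": [0, 12, 0.2], "rotation": [0, 0, 0]},
  {"dp": [0, 15, 0.2], "rotation": [0, 0, 0]},
  {"dp": [0, 15.7, 0.2], "rotation": [0, 0, 0]},
])

```text
t: 15.95
tcp_pos: [0.3794, -0.2761, 0.0193]
tcp_rot: [-0.054, 1.697, -1.166]
force: [-0.4, -0.0, 1.2]
width: 0.0621
```

Call:
servo_tool([
  {"dp": [0, 0, 0], "rotation": [0, 0, 0]},
  {"dp": [0, 0, 0], "rotation": [0, 0, 0]},
  {"dp": [0, 0, 0], "rotation": [0, 0, 0]},
  {"dp": [0, 0, 0], "rotation": [0, 0, 0]},
  {"dp": [0, 0, 0], "rotation": [0, 0, 0]},
], grip=3.5, newtons=40)

```text
t: 16.45
tcp_pos: [0.3796, -0.277, 0.0205]
tcp_rot: [-0.052, 1.695, -1.168]
force: [1.3, 2.0, 9.6]
width: 0.0454
```

```bash
python3 - <<'E'
from h import *
st()
im=env.get_image("wrist"); cv2.imwrite("pics/w17.png",im[:,:,::-1])
E
```

```text
t 16.45 p [ 0.3796 -0.277   0.0205] app [ 0.4704  0.5266 -0.7081] jaw [ 0.748  -0.6637  0.0033] w 0.0454 F [1.2978 2.0388 9.6062] q [-1.2152  0.5802 -0.4766  0.9499  0.6742  0.9251]
```

View pics/w17.png

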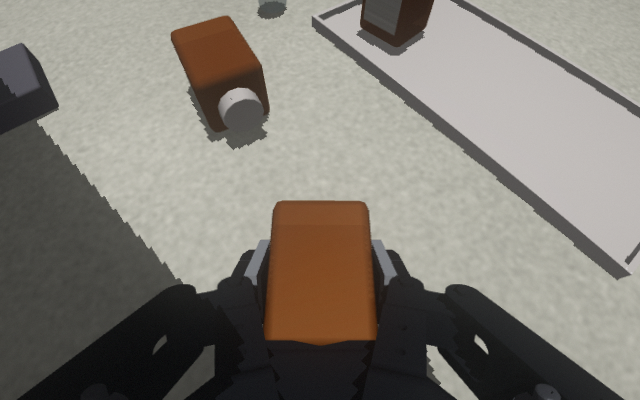

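```bash
cat >> h.py <<'E'
import json
def grab(c,b):
    s=env.sense();M=R.from_rotvec(s["tcp_rot"]).as_matrix()
    b=np.array([b[0],b[1],0.]);b/=np.linalg.norm(b)
    json.dump({"c":(M.T@(np.array([c[0],c[1],.023])-s["tcp_pos"])).tolist(),"b":(M.T@b).tolist()},open("grab.json","w"))
def place(pos,ah=(.998,-.069)):
    # pose so the bottle axis is up, approach heading ah, body centre at pos
    g=json.load(open("grab.json"));c=np.array(g["c"]);b=np.array(g["b"]);b[2]=0;b/=np.linalg.norm(b)
    # tool frame: b -> z ; jaw(z tool)-> horizontal
    ah=np.array([ah[0],ah[1],0.]);ah/=np.linalg.norm(ah);z=np.array([0,0,1.])
    # horizontal dir of tool: h = tool y with b part removed
    h=np.array([0,1.,0])-b*b[1];h/=np.linalg.norm(h)
    k=np.cross(b,h)
    M=np.c_[z,ah,np.cross(z,ah)]@np.c_[b,h,k].T
    return np.array(pos)-M@c,M
PB=[.583,-.338,.037];PA=[.588,-.248,.037]
E
python3 - <<'E'
from h import *
grab((.3695,-.2877),(-.667,-.745)); print(open("grab.json").read())
s=env.sense()
show(s["tcp_pos"]+[0,0,.13])
p,M=place(PB);print(p,M)
show(s["tcp_pos"]+[.04,-.04,.16],M)
E
```

```text
{"c": [0.008638800142738337, -0.01218897124642783, -0.0004792856151209472], "b": [0.708109360239541, -0.70608878899203, -0.004444772313220335]}
dp [-9.18, -9.21, 0.04] rot [0.0, 0.0, 0.0] n rows 2.6
[ 0.5856 -0.3377  0.0223] [[ 0.7044  0.7064  0.069 ]
 [-0.0487 -0.0488  0.9976]
 [ 0.7081 -0.7061  0.    ]]
dp [-11.05, -11.55, 5.7] rot [0.001, -2.367, -0.82] n rows 16.7
```

Call:
servo_tool([
  {"dp": [-1.5, -1.5, 0], "rotation": [0, 0, 0]},
  {"dp": [-4, -4, 0], "rotation": [0, 0, 0]},
  {"dp": [-7, -7, 0], "rotation": [0, 0, 0]},
  {"dp": [-10, -10, 0], "rotation": [0, 0, 0]},
  {"dp": [-12, -12, 0], "rotation": [0, 0, 0]},
])

```text
t: 17.0
tcp_pos: [0.3791, -0.2774, 0.1933]
tcp_rot: [-0.052, 1.693, -1.171]
force: [-0.5, -0.3, -1.3]
width: 0.0458
```

```bash
python3 - <<'E'
from h import *
st();s=env.sense()
p,M=place(PB)
Rc=R.from_rotvec(s["tcp_rot"]);w=(Rc.inv()*R.from_matrix(M)).as_rotvec();print(w)
for f in np.linspace(0,1,7): print(f,(Rc*R.from_rotvec(w*f)).as_matrix()[:,1:].T.round(2).tolist())
show([.45,-.31,.2],M)
E
```

```text
t 17.0 p [ 0.3791 -0.2774  0.1933] app [ 0.4717  0.5238 -0.7093] jaw [ 0.7474 -0.6644  0.0064] w 0.0458 F [-0.5213 -0.3265 -1.2511] q [-1.2166  0.3792 -0.2527  1.3717  0.6739  0.9245]
[ 0.0018 -2.366  -0.8158]
0.0 [[0.47, 0.52, -0.71], [0.75, -0.66, 0.01]]
0.16666666666666666 [[0.43, 0.43, -0.8], [0.88, -0.4, 0.26]]
0.3333333333333333 [[0.42, 0.31, -0.85], [0.9, -0.04, 0.43]]
0.5 [[0.45, 0.18, -0.87], [0.81, 0.33, 0.49]]
0.6666666666666666 [[0.52, 0.07, -0.85], [0.61, 0.67, 0.42]]
0.8333333333333333 [[0.61, -0.02, -0.79], [0.35, 0.9, 0.25]]
1.0 [[0.71, -0.05, -0.71], [0.07, 1.0, -0.0]]
dp [-2.05, 1.16, 7.47] rot [0.002, -2.366, -0.816] n rows 16.7
```

Call:
servo_tool([
  {"dp": [-0.5, 0, 0.5], "rotation": [0, -0.14, -0.048]},
  {"dp": [-1, 0, 1], "rotation": [0, -0.28, -0.096]},
  {"dp": [-1.4, 0, 1.5], "rotation": [0, -0.42, -0.145]},
  {"dp": [-1.7, 0, 2], "rotation": [0, -0.56, -0.193]},
  {"dp": [-2, 0, 2.5], "rotation": [0, -0.7, -0.241]},
])

```text
t: 17.5
tcp_pos: [0.4071, -0.2843, 0.2085]
tcp_rot: [-0.615, 1.074, -1.148]
force: [0.1, 0.1, -1.4]
width: 0.0453
```

```bash
python3 - <<'E'
from h import *
st();p,M=place(PB);show([.47,-.31,.2],M)
E
```

```text
t 17.5 p [ 0.4071 -0.2843  0.2085] app [ 0.4165  0.3353 -0.8451] jaw [ 0.9086 -0.1214  0.3996] w 0.0453 F [ 0.1294  0.1479 -1.3845] q [-1.0931  0.2428 -0.2666  1.1865  0.5515  0.4911]
dp [2.9, 2.48, 5.69] rot [0.002, -1.66, -0.572] n rows 11.7
```

Call:
servo_tool([
  {"dp": [0.5, 0, 1], "rotation": [0, -0.14, -0.048]},
  {"dp": [0.8, 0, 2], "rotation": [0, -0.28, -0.096]},
  {"dp": [1, 0, 3], "rotation": [0, -0.42, -0.145]},
  {"dp": [1.2, 0, 4], "rotation": [0, -0.56, -0.193]},
  {"dp": [1.4, 0, 5], "rotation": [0, -0.7, -0.241]},
])

```text
t: 18.0
tcp_pos: [0.4529, -0.3043, 0.2247]
tcp_rot: [-1.073, 0.4, -1.013]
force: [0.5, 0.4, -1.6]
width: 0.0455
```

```bash
python3 - <<'E'
from h import *
st();p,M=place(PB);show([.53,-.33,.2],M)
E
```

```text
t 18.0 p [ 0.4529 -0.3043  0.2247] app [ 0.4862  0.1077 -0.8672] jaw [0.707  0.5347 0.4628] w 0.0455 F [ 0.481   0.3528 -1.5777] q [-0.9953  0.1275 -0.3576  0.8873  0.4854  0.0287]
dp [5.66, 5.61, 2.93] rot [0.003, -0.954, -0.328] n rows 6.7
```

Call:
servo_tool([
  {"dp": [1, 1, 0.6], "rotation": [0, -0.14, -0.048]},
  {"dp": [2, 2, 1.2], "rotation": [0, -0.28, -0.096]},
  {"dp": [3, 3, 1.8], "rotation": [0, -0.42, -0.145]},
  {"dp": [4, 4, 2.4], "rotation": [0, -0.56, -0.193]},
  {"dp": [5, 5, 2.9], "rotation": [0, -0.7, -0.241]},
])

```text
t: 18.5
tcp_pos: [0.5236, -0.326, 0.2048]
tcp_rot: [-1.42, -0.309, -0.776]
force: [0.7, 0.2, -1.3]
width: 0.0454
```

```bash
python3 - <<'E'
from h import *
st();p,M=place(PB);show([p[0],p[1],.12],M)
E
```

```text
t 18.5 p [ 0.5236 -0.326   0.2048] app [ 0.644  -0.0387 -0.764 ] jaw [0.25   0.9545 0.1623] w 0.0454 F [ 0.6805  0.193  -1.2876] q [-0.9238  0.1192 -0.557   0.3929  0.5127 -0.4753]
dp [-0.47, 10.52, -0.94] rot [0.005, -0.248, -0.086] n rows 2.1
```

Call:
servo_tool([
  {"dp": [0, 3, -0.3], "rotation": [0, -0.12, -0.04]},
  {"dp": [-0.3, 6, -0.6], "rotation": [0, -0.248, -0.086]},
  {"dp": [-0.5, 9, -0.9], "rotation": [0, -0.248, -0.086]},
  {"dp": [-0.5, 10.5, -0.9], "rotation": [0, -0.248, -0.086]},
  {"dp": [-0.5, 10.5, -0.9], "rotation": [0, -0.248, -0.086]},
])

```text
t: 19.0
tcp_pos: [0.5851, -0.3375, 0.1186]
tcp_rot: [-1.512, -0.562, -0.669]
force: [0.4, -0.5, -1.0]
width: 0.045
```

```bash
python3 - <<'E'
from h import *
st();p,M=place(PB);show(p,M)
im=env.get_image("wrist"); cv2.imwrite("pics/w18.png",im[:,:,::-1])
crop("scene","s18",(110,130,200,150),3.5)
crop("top","t18",(330,100,170,140),4.5)
E
```

```text
t 19.0 p [ 0.5851 -0.3375  0.1186] app [ 0.7044 -0.053  -0.7078] jaw [ 0.0725  0.9974 -0.0026] w 0.045 F [ 0.3929 -0.4675 -0.9774] q [-0.861   0.2957 -0.6945 -0.0338  0.5233 -0.6201]
dp [-6.77, 6.85, 0.01] rot [0.004, -0.001, -0.002] n rows 1.9
```

View pics/w18.png

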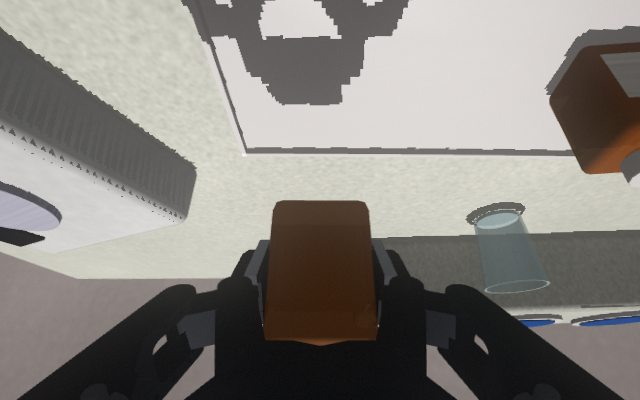

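View pics/s18.png

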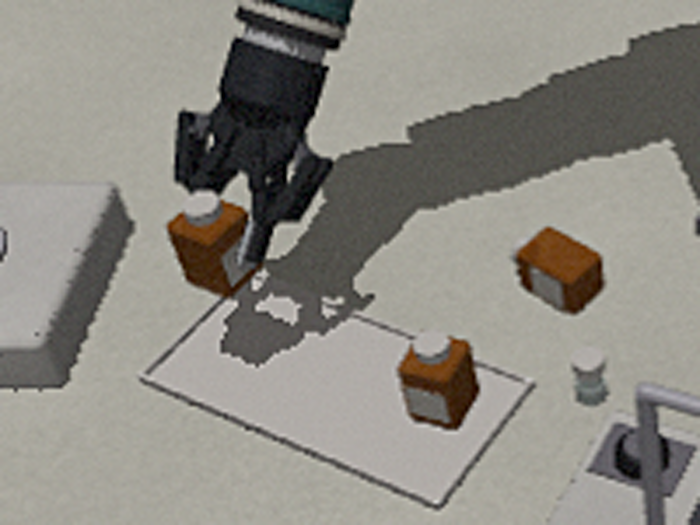

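View pics/t18.png

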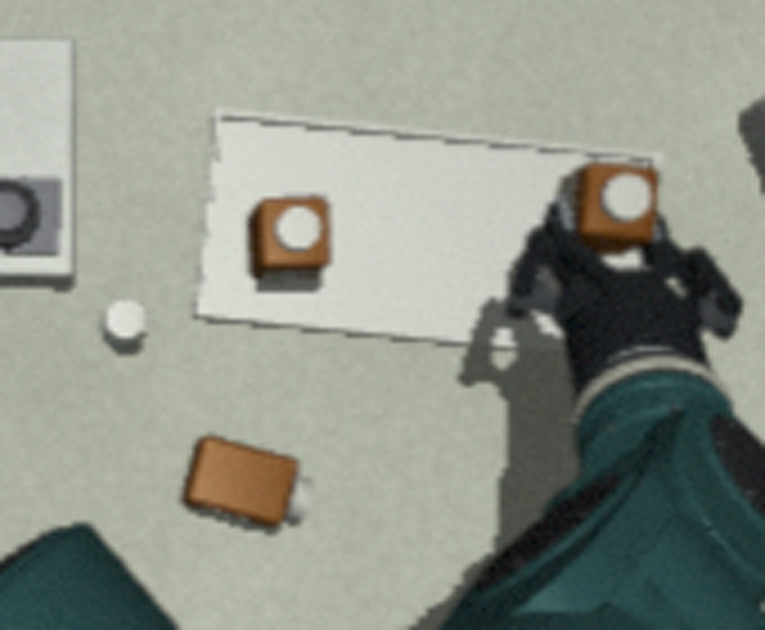

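Call:
servo_tool([
  {"dp": [-1.8, 1.8, 0], "rotation": [0, 0, 0]},
  {"dp": [-3.6, 3.6, 0], "rotation": [0, 0, 0]},
  {"dp": [-5.2, 5.2, 0], "rotation": [0, 0, 0]},
  {"dp": [-6.2, 6.2, 0], "rotation": [0, 0, 0]},
  {"dp": [-6.4, 6.4, 0], "rotation": [0, 0, 0]},
])

```text
t: 19.65
tcp_pos: [0.5845, -0.3385, 0.0301]
tcp_rot: [-1.514, -0.564, -0.67]
force: [-0.1, -0.1, -1.0]
width: 0.0453
```

Call:
servo_tool([
  {"dp": [-0.1, 0.1, 0], "rotation": [0, 0, 0]},
  {"dp": [-0.2, 0.2, 0], "rotation": [0, 0, 0]},
  {"dp": [-0.3, 0.3, 0], "rotation": [0, 0, 0]},
  {"dp": [-0.3, 0.3, 0], "rotation": [0, 0, 0]},
  {"dp": [-0.3, 0.3, 0], "rotation": [0, 0, 0]},
])

```text
t: 20.15
tcp_pos: [0.5846, -0.3386, 0.0264]
tcp_rot: [-1.514, -0.564, -0.67]
force: [0.7, -0.3, -2.5]
width: 0.046
```

```bash
python3 - <<'E'
from h import *
st();p,M=place(PB);show(p,M)
crop("scene","s19",(110,130,200,150),3.5)
E
```

```text
t 20.15 p [ 0.5846 -0.3386  0.0264] app [ 0.7058 -0.055  -0.7062] jaw [ 0.0731  0.9973 -0.0046] w 0.046 F [ 0.6845 -0.2553 -2.4759] q [-0.8631  0.4599 -0.8161 -0.3219  0.5242 -0.6213]
dp [-0.23, 0.35, 0.1] rot [0.006, 0.0, -0.0] n rows 0.1
```

View pics/s19.png

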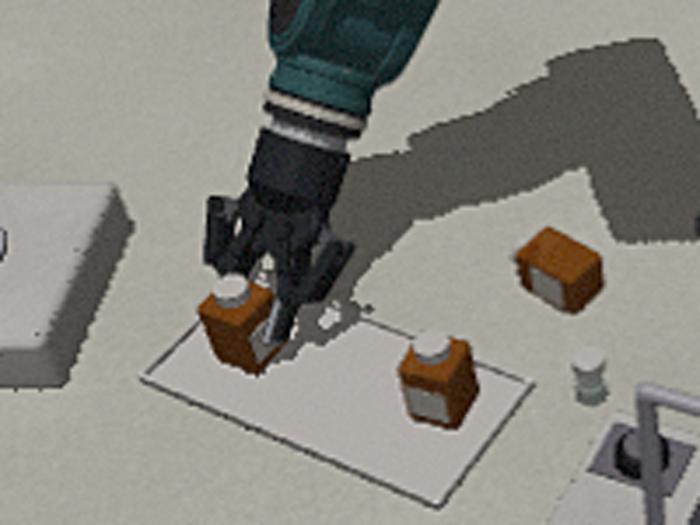

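Call:
servo_tool([
  {"dp": [-0.08, 0.08, 0], "rotation": [0, 0, 0]},
  {"dp": [-0.16, 0.16, 0], "rotation": [0, 0, 0]},
  {"dp": [-0.24, 0.24, 0], "rotation": [0, 0, 0]},
  {"dp": [-0.3, 0.3, 0], "rotation": [0, 0, 0]},
  {"dp": [-0.3, 0.3, 0], "rotation": [0, 0, 0]},
])

```text
t: 20.7
tcp_pos: [0.5855, -0.3389, 0.0241]
tcp_rot: [-1.514, -0.568, -0.672]
force: [-11.8, 4.9, 24.6]
width: 0.0459
```

Call:
servo_tool([
  {"dp": [0.1, -0.1, 0], "rotation": [0, 0, 0]},
  {"dp": [0.1, -0.1, 0], "rotation": [0, 0, 0]},
  {"dp": [0.1, -0.1, 0], "rotation": [0, 0, 0]},
  {"dp": [0.1, -0.1, 0], "rotation": [0, 0, 0]},
  {"dp": [0.1, -0.1, 0], "rotation": [0, 0, 0]},
], grip=6.4)

```text
t: 21.2
tcp_pos: [0.5854, -0.3388, 0.0252]
tcp_rot: [-1.513, -0.568, -0.672]
force: [0.7, 0.1, -0.6]
width: 0.064
```

Call:
servo_tool([
  {"dp": [0, -2, 0], "rotation": [0, 0, 0]},
  {"dp": [0, -4, 0], "rotation": [0, 0, 0]},
  {"dp": [0, -7, 0], "rotation": [0, 0, 0]},
  {"dp": [0, -10, 0], "rotation": [0, 0, 0]},
  {"dp": [0, -14, 0], "rotation": [0, 0, 0]},
])

```text
t: 21.7
tcp_pos: [0.4855, -0.3305, 0.1238]
tcp_rot: [-1.512, -0.568, -0.672]
force: [0.3, -0.9, 0.5]
width: 0.0643
```

```bash
python3 - <<'E'
from h import *
st()
im=env.get_image("wrist"); cv2.imwrite("pics/w20.png",im[:,:,::-1])
crop("scene","s20",(110,130,200,150),3.5)
im=crop("top","t20",(330,100,170,140),4.5)
show(tA-.18*aA,MA)
E
```

```text
t 21.7 p [ 0.4855 -0.3305  0.1238] app [ 0.7081 -0.0537 -0.7041] jaw [ 0.0715  0.9974 -0.0042] w 0.0643 F [ 0.3073 -0.9408  0.4657] q [-1.0313  0.184  -0.8256  0.034   0.6186 -0.7894]
dp [-6.03, -8.82, 7.96] rot [-0.0, 1.877, 1.141] n rows 14.6
```

View pics/s20.png

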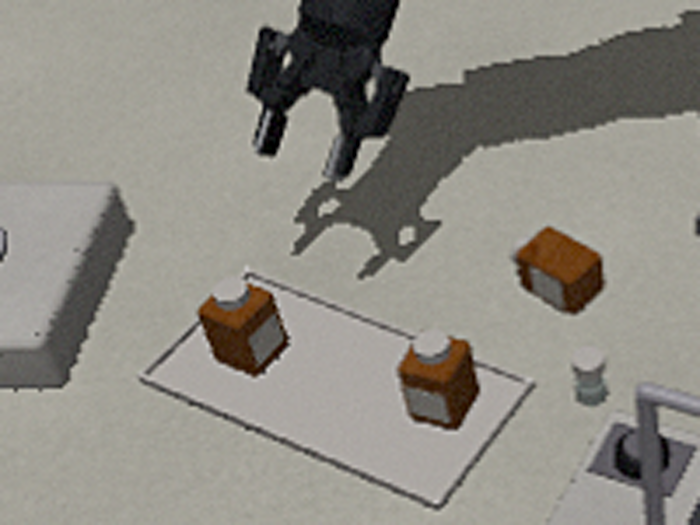

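View pics/w20.png

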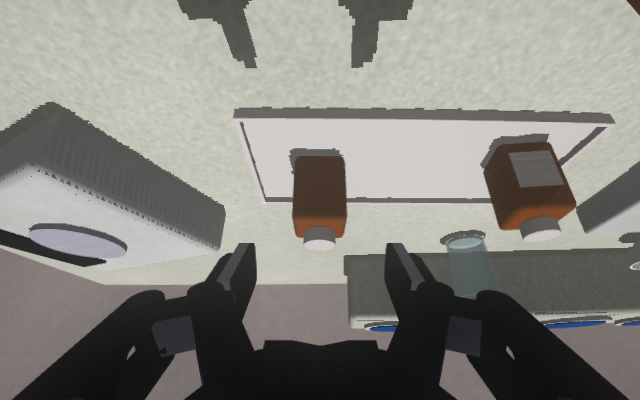

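View pics/t20.png

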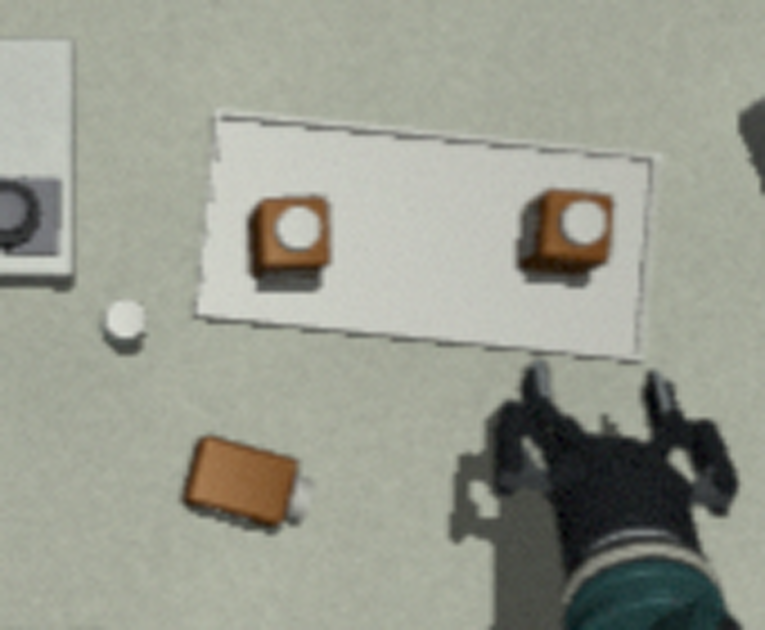

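```bash
python3 - <<'E'
from h import *
print(tA-.18*aA); show([.43,-.30,.23],MA)
s=env.sense();Rc=R.from_rotvec(s["tcp_rot"]);w=(Rc.inv()*R.from_matrix(MA)).as_rotvec()
for f in np.linspace(0,1,6): print(f,(Rc*R.from_rotvec(w*f)).as_matrix()[:,1:].T.round(2).tolist())
E
```

```text
[ 0.3868 -0.2448  0.1438]
dp [3.38, -11.49, 2.71] rot [-0.0, 1.877, 1.141] n rows 14.6
0.0 [[0.71, -0.06, -0.7], [0.07, 1.0, -0.01]]
0.2 [[0.54, -0.0, -0.84], [0.35, 0.91, 0.22]]
0.4 [[0.37, 0.13, -0.92], [0.63, 0.69, 0.35]]
0.6000000000000001 [[0.24, 0.31, -0.92], [0.85, 0.39, 0.35]]
0.8 [[0.16, 0.51, -0.85], [0.97, 0.06, 0.23]]
1.0 [[0.16, 0.69, -0.71], [0.97, -0.23, -0.0]]
```

Call:
servo_tool([
  {"dp": [0.7, -2.3, 0.5], "rotation": [0, 0.124, 0.075]},
  {"dp": [1.4, -4.6, 1], "rotation": [0, 0.248, 0.15]},
  {"dp": [2, -7, 1.6], "rotation": [0, 0.372, 0.226]},
  {"dp": [2.7, -9.2, 2.1], "rotation": [0, 0.496, 0.301]},
  {"dp": [3.4, -11.5, 2.7], "rotation": [0, 0.62, 0.377]},
])

```text
t: 22.35
tcp_pos: [0.4301, -0.2996, 0.2305]
tcp_rot: [-1.271, 0.189, -0.793]
force: [0.1, -0.2, -0.3]
width: 0.064
```

```bash
python3 - <<'E'
from h import *
st();show([.40,-.26,.2],MA)
E
```

```text
t 22.35 p [ 0.4301 -0.2996  0.2305] app [ 0.425   0.0753 -0.902 ] jaw [0.5404 0.7783 0.3196] w 0.064 F [ 0.0581 -0.2232 -0.2952] q [-0.9883  0.0977 -0.3476  0.9383  0.4076 -0.2911]
dp [-5.54, 1.77, 0.48] rot [0.001, 1.252, 0.761] n rows 9.8
```

Call:
servo_tool([
  {"dp": [-1, 0.3, 0.1], "rotation": [0, 0.125, 0.076]},
  {"dp": [-2, 0.6, 0.2], "rotation": [0, 0.25, 0.152]},
  {"dp": [-3, 0.9, 0.3], "rotation": [0, 0.375, 0.228]},
  {"dp": [-4.2, 1.3, 0.4], "rotation": [0, 0.5, 0.304]},
  {"dp": [-5.5, 1.8, 0.5], "rotation": [0, 0.625, 0.38]},
])

```text
t: 22.85
tcp_pos: [0.4012, -0.2601, 0.1985]
tcp_rot: [-0.91, 0.912, -0.832]
force: [0.2, -0.3, -0.8]
width: 0.0641
```

```bash
python3 - <<'E'
from h import *
st();show(tA-.16*aA,MA)
E
```

```text
t 22.85 p [ 0.4012 -0.2601  0.1985] app [ 0.2027  0.3775 -0.9036] jaw [0.9041 0.2823 0.3207] w 0.0641 F [ 0.2368 -0.2813 -0.7992] q [-0.9819  0.3042 -0.165   1.3208  0.3879  0.1925]
dp [-1.03, 7.09, -2.4] rot [0.002, 0.622, 0.378] n rows 4.9
```

Call:
servo_tool([
  {"dp": [0, 1.4, -0.5], "rotation": [0, 0.125, 0.076]},
  {"dp": [-0.2, 2.8, -1], "rotation": [0, 0.25, 0.152]},
  {"dp": [-0.4, 4.2, -1.5], "rotation": [0, 0.375, 0.228]},
  {"dp": [-0.7, 5.7, -2], "rotation": [0, 0.5, 0.304]},
  {"dp": [-1, 7.1, -2.4], "rotation": [0, 0.622, 0.378]},
])

```text
t: 23.35
tcp_pos: [0.3906, -0.2312, 0.1273]
tcp_rot: [-0.443, 1.573, -0.79]
force: [-0.4, 0.0, 0.1]
width: 0.0637
```

```bash
python3 - <<'E'
from h import *
st(); show(tA,MA)
im=env.get_image("wrist"); cv2.imwrite("pics/w21.png",im[:,:,::-1])
print(proj("wrist",[[.413,-.134,.046],[.413,-.134,.023]]))
E
```

```text
t 23.35 p [ 0.3906 -0.2312  0.1273] app [ 0.1594  0.6906 -0.7054] jaw [ 0.9728 -0.2314 -0.0067] w 0.0637 F [-0.4203  0.0162  0.0737] q [-1.0407  0.5734 -0.1505  1.4777  0.5083  0.5972]
dp [-0.13, 15.83, -0.0] rot [0.004, -0.006, -0.002] n rows 3.2
[[321.0173 175.706 ]
 [321.3484 188.9445]]
```

View pics/w21.png

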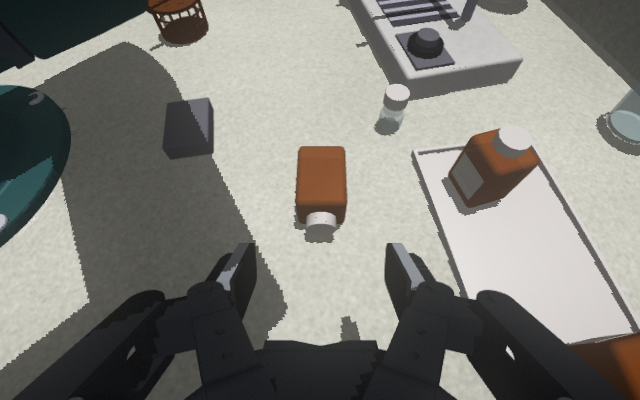

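Call:
servo_tool([
  {"dp": [0, 4, 0], "rotation": [0, 0, 0]},
  {"dp": [-0.1, 8, 0], "rotation": [0, 0, 0]},
  {"dp": [-0.1, 12, 0], "rotation": [0, 0, 0]},
  {"dp": [-0.1, 15, 0], "rotation": [0, 0, 0]},
  {"dp": [-0.1, 15.6, 0], "rotation": [0, 0, 0]},
])

```text
t: 23.9
tcp_pos: [0.4142, -0.1183, 0.0145]
tcp_rot: [-0.438, 1.584, -0.782]
force: [-0.8, 0.7, 0.9]
width: 0.064
```

Call:
servo_tool([
  {"dp": [0, 0, 0], "rotation": [0, 0, 0]},
  {"dp": [0, 0, 0], "rotation": [0, 0, 0]},
  {"dp": [0, 0, 0], "rotation": [0, 0, 0]},
  {"dp": [0, 0, 0], "rotation": [0, 0, 0]},
  {"dp": [0, 0, 0], "rotation": [0, 0, 0]},
], grip=3.5, newtons=40)

```text
t: 24.4
tcp_pos: [0.4143, -0.119, 0.0147]
tcp_rot: [-0.438, 1.584, -0.783]
force: [-0.4, -0.6, -1.4]
width: 0.0458
```

```bash
python3 - <<'E'
from h import *
st(); grab((.413,-.134),(-.23,-.973)); print(open("grab.json").read())
im=env.get_image("wrist"); cv2.imwrite("pics/w22.png",im[:,:,::-1])
E
```

```text
t 24.4 p [ 0.4143 -0.119   0.0147] app [ 0.1556  0.6968 -0.7001] jaw [ 0.9723 -0.2334 -0.0161] w 0.0458 F [-0.3662 -0.5562 -1.4065] q [-0.8773  0.6143 -0.4648  1.0491  0.6006  0.759 ]
{"c": [0.004481064235320437, -0.01649406126283251, 0.0021513587371733943], "b": [0.7001803633646547, -0.7139577285505512, 0.003438110160762416]}
```

View pics/w22.png

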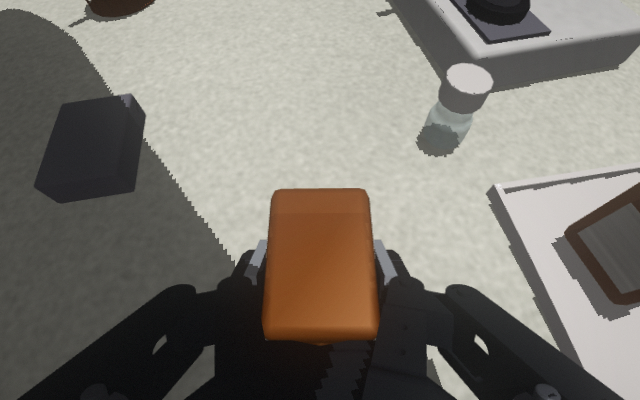

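Call:
servo_tool([
  {"dp": [-1.5, -1.5, 0], "rotation": [0, 0, 0]},
  {"dp": [-4, -4, 0], "rotation": [0, 0, 0]},
  {"dp": [-7, -7, 0], "rotation": [0, 0, 0]},
  {"dp": [-10, -10, 0], "rotation": [0, 0, 0]},
  {"dp": [-13, -13, 0], "rotation": [0, 0, 0]},
])

```text
t: 24.95
tcp_pos: [0.4164, -0.1212, 0.2004]
tcp_rot: [-0.438, 1.584, -0.783]
force: [0.9, -0.9, -2.7]
width: 0.0456
```

```bash
python3 - <<'E'
from h import *
st();p,M=place(PA);print(p);show([.44,-.17,.22],M)
E
```

```text
t 24.95 p [ 0.4164 -0.1212  0.2004] app [ 0.1557  0.6969 -0.7001] jaw [ 0.9722 -0.2335 -0.0161] w 0.0456 F [ 0.882  -0.9369 -2.6561] q [-0.8768  0.4036 -0.2233  1.5009  0.6009  0.7597]
[ 0.5962 -0.2507  0.0221]
dp [1.5, -4.41, 3.4] rot [-0.005, -1.886, -1.139] n rows 14.7
```

Call:
servo_tool([
  {"dp": [0.5, -1.5, 0.7], "rotation": [0, -0.125, -0.076]},
  {"dp": [1, -3, 1.4], "rotation": [0, -0.25, -0.152]},
  {"dp": [1.5, -4.4, 2], "rotation": [0, -0.375, -0.228]},
  {"dp": [1.5, -4.4, 2.7], "rotation": [0, -0.5, -0.304]},
  {"dp": [1.5, -4.4, 3.4], "rotation": [0, -0.625, -0.378]},
])

```text
t: 25.45
tcp_pos: [0.4404, -0.1706, 0.2203]
tcp_rot: [-0.906, 0.92, -0.824]
force: [-0.5, 0.3, -2.3]
width: 0.0451
```

```bash
python3 - <<'E'
from h import *
st();p,M=place(PA);show([.47,-.23,.22],M)
E
```

```text
t 25.45 p [ 0.4404 -0.1706  0.2203] app [ 0.1961  0.3854 -0.9017] jaw [0.9062 0.2801 0.3168] w 0.0451 F [-0.5353  0.3168 -2.3315] q [-0.8021  0.2322 -0.2035  1.2899  0.4213  0.384 ]
dp [6.34, -1.68, 1.01] rot [-0.004, -1.257, -0.756] n rows 9.8
```

Call:
servo_tool([
  {"dp": [1.3, -0.4, 0.2], "rotation": [0, -0.125, -0.076]},
  {"dp": [2.6, -0.7, 0.4], "rotation": [0, -0.25, -0.152]},
  {"dp": [3.8, -1, 0.6], "rotation": [0, -0.375, -0.228]},
  {"dp": [5, -1.4, 0.8], "rotation": [0, -0.5, -0.304]},
  {"dp": [6.3, -1.7, 1], "rotation": [0, -0.625, -0.378]},
])

```text
t: 25.95
tcp_pos: [0.4697, -0.23, 0.2208]
tcp_rot: [-1.266, 0.199, -0.784]
force: [1.0, 1.0, -2.2]
width: 0.0457
```

```bash
python3 - <<'E'
from h import *
st();p,M=place(PA);show([.55,-.245,.20],M)
E
```

```text
t 25.95 p [ 0.4697 -0.23    0.2208] app [ 0.4165  0.0847 -0.9052] jaw [0.5415 0.7766 0.3219] w 0.0457 F [ 0.9512  1.0019 -2.1905] q [-0.8156  0.07   -0.4086  0.8498  0.3697 -0.1116]
dp [6.22, 5.1, 2.51] rot [-0.001, -0.627, -0.374] n rows 4.9
```

Call:
servo_tool([
  {"dp": [1.2, 1, 0.5], "rotation": [0, -0.125, -0.076]},
  {"dp": [2.5, 2, 1], "rotation": [0, -0.25, -0.152]},
  {"dp": [3.7, 3, 1.5], "rotation": [0, -0.375, -0.228]},
  {"dp": [5, 4, 2], "rotation": [0, -0.5, -0.304]},
  {"dp": [6.2, 5.1, 2.5], "rotation": [0, -0.627, -0.374]},
])

```text
t: 26.45
tcp_pos: [0.5499, -0.2446, 0.2001]
tcp_rot: [-1.511, -0.564, -0.658]
force: [1.7, -0.2, -2.1]
width: 0.0457
```

```bash
python3 - <<'E'
from h import *
st();p,M=place(PA);show([p[0],p[1],.11],M);crop("scene","s23",(110,130,200,150),3.5)
im=env.get_image("wrist"); cv2.imwrite("pics/w23.png",im[:,:,::-1])
E
```

```text
t 26.45 p [ 0.5499 -0.2446  0.2001] app [ 0.701  -0.0478 -0.7116] jaw [ 0.0647  0.9979 -0.0033] w 0.0457 F [ 1.7084 -0.1778 -2.0879] q [-0.7786  0.0525 -0.7324  0.1434  0.476  -0.5541]
dp [-3.02, 9.69, -0.28] rot [-0.001, 0.005, 0.003] n rows 2.0
```

View pics/s23.png

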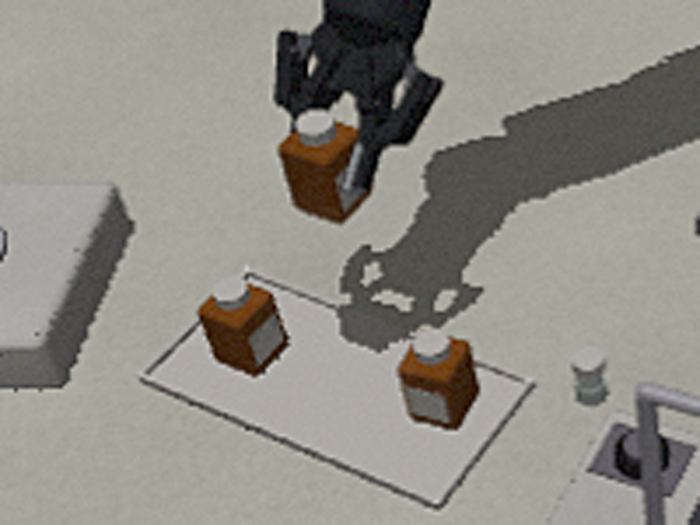

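View pics/w23.png

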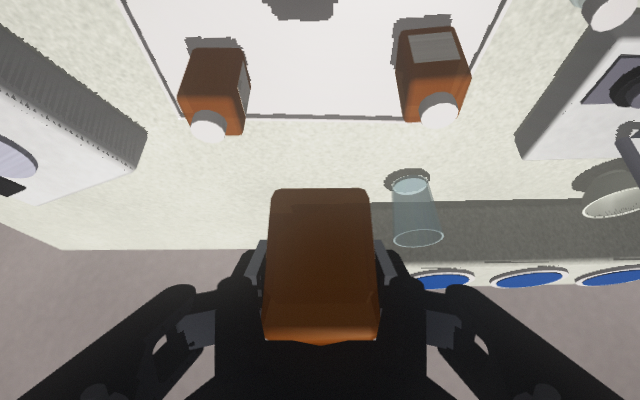

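Call:
servo_tool([
  {"dp": [-0.6, 2, 0], "rotation": [0, 0, 0]},
  {"dp": [-1.2, 4, -0.1], "rotation": [0, 0, 0]},
  {"dp": [-2, 6.5, -0.2], "rotation": [0, 0, 0]},
  {"dp": [-3, 9.7, -0.3], "rotation": [0, 0, 0]},
  {"dp": [-3, 9.7, -0.3], "rotation": [0, 0, 0]},
])

```text
t: 27.05
tcp_pos: [0.5945, -0.2495, 0.1041]
tcp_rot: [-1.505, -0.549, -0.656]
force: [-0.4, -0.5, -1.8]
width: 0.0455
```

Call:
servo_tool([
  {"dp": [-1.4, 1.4, 0], "rotation": [0, 0, 0]},
  {"dp": [-2.8, 2.8, 0], "rotation": [0, 0, 0]},
  {"dp": [-4.2, 4.2, 0], "rotation": [0, 0, 0]},
  {"dp": [-5.4, 5.4, 0], "rotation": [0, 0, 0]},
  {"dp": [-5.6, 5.6, 0], "rotation": [0, 0, 0]},
])

```text
t: 27.55
tcp_pos: [0.5934, -0.2493, 0.026]
tcp_rot: [-1.504, -0.548, -0.658]
force: [-36.2, 9.0, 53.9]
width: 0.0455
```

```bash
python3 - <<'E'
from h import *
st();p,M=place(PA);show(p,M);crop("scene","s24",(110,130,200,150),3.5);crop("top","t24",(330,100,170,140),4.5)
E
```

```text
t 27.55 p [ 0.5934 -0.2493  0.026 ] app [ 0.6946 -0.0429 -0.7181] jaw [0.0703 0.9975 0.0085] w 0.0455 F [-36.2131   9.0243  53.948 ] q [-0.7176  0.4197 -0.9259 -0.4297  0.4384 -0.4927]
dp [-0.07, 0.48, -0.12] rot [-0.005, -0.007, -0.006] n rows 0.1
```

View pics/s24.png

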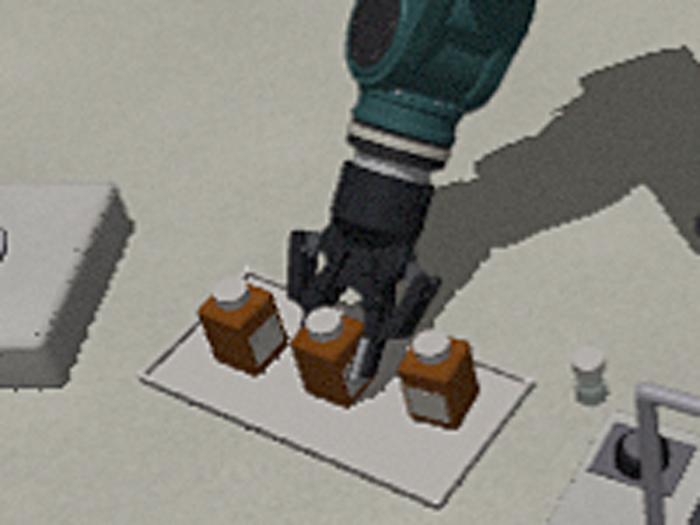

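View pics/t24.png

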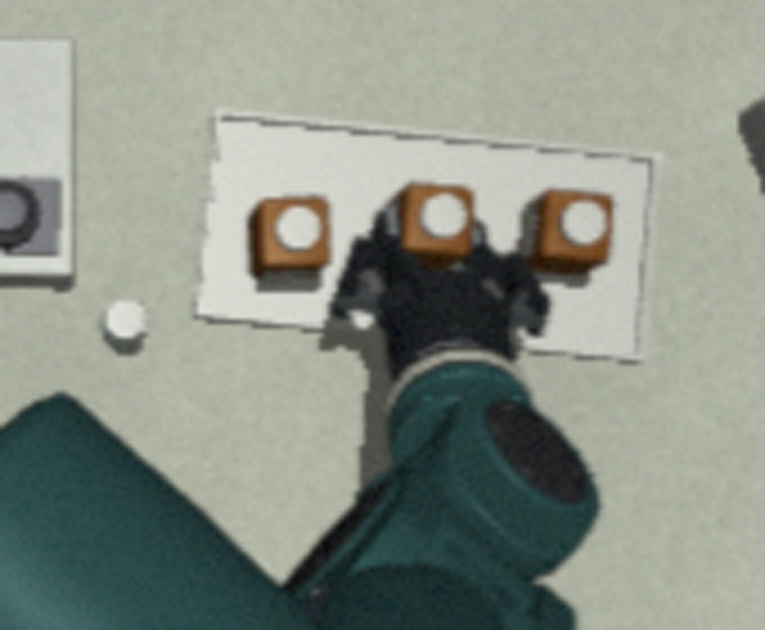

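Call:
servo_tool([
  {"dp": [0.1, -0.1, 0], "rotation": [0, 0, 0]},
  {"dp": [0.15, -0.15, 0], "rotation": [0, 0, 0]},
  {"dp": [0.15, -0.15, 0], "rotation": [0, 0, 0]},
  {"dp": [0.15, -0.15, 0], "rotation": [0, 0, 0]},
  {"dp": [0.15, -0.15, 0], "rotation": [0, 0, 0]},
])

```text
t: 28.15
tcp_pos: [0.5933, -0.2495, 0.0283]
tcp_rot: [-1.504, -0.547, -0.658]
force: [0.2, 1.2, -0.5]
width: 0.0456
```

```bash
python3 - <<'E'
from h import *
st()
im=env.get_image("wrist"); cv2.imwrite("pics/w25.png",im[:,:,::-1])
E
```

```text
t 28.15 p [ 0.5933 -0.2495  0.0283] app [ 0.6936 -0.0434 -0.7191] jaw [0.0711 0.9974 0.0084] w 0.0456 F [ 0.2417  1.1901 -0.5037] q [-0.7174  0.414  -0.9221 -0.4193  0.437  -0.4925]
```

View pics/w25.png

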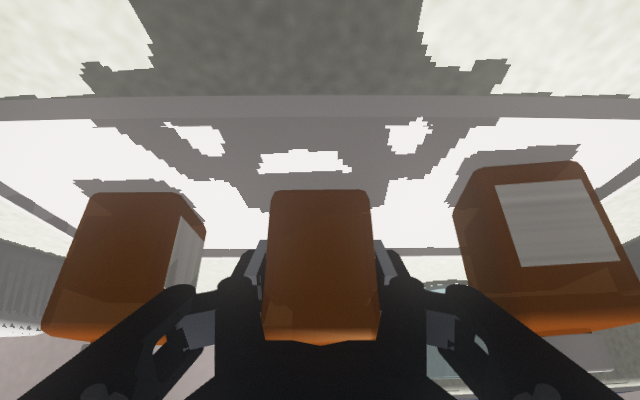

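Call:
servo_tool([
  {"dp": [-0.05, 0.05, 0], "rotation": [0, 0, 0]},
  {"dp": [-0.1, 0.1, 0], "rotation": [0, 0, 0]},
  {"dp": [-0.1, 0.1, 0], "rotation": [0, 0, 0]},
  {"dp": [-0.1, 0.1, 0], "rotation": [0, 0, 0]},
  {"dp": [-0.1, 0.1, 0], "rotation": [0, 0, 0]},
])

```text
t: 28.7
tcp_pos: [0.5932, -0.2494, 0.0267]
tcp_rot: [-1.504, -0.547, -0.658]
force: [-0.2, -1.0, -0.5]
width: 0.0459
```

Call:
servo_tool([
  {"dp": [0, 0, 0], "rotation": [0, 0, 0]},
  {"dp": [0, 0, 0], "rotation": [0, 0, 0]},
  {"dp": [0, 0, 0], "rotation": [0, 0, 0]},
  {"dp": [0, 0, 0], "rotation": [0, 0, 0]},
  {"dp": [0, 0, 0], "rotation": [0, 0, 0]},
], grip=5.4)

```text
t: 29.2
tcp_pos: [0.5933, -0.2495, 0.0268]
tcp_rot: [-1.504, -0.547, -0.658]
force: [0.7, -1.0, 0.9]
width: 0.0537
```

```bash
python3 - <<'E'
from h import *
st()
im=env.get_image("wrist"); cv2.imwrite("pics/w26.png",im[:,:,::-1])
E
```

```text
t 29.2 p [ 0.5933 -0.2495  0.0268] app [ 0.6936 -0.0434 -0.7191] jaw [0.0711 0.9974 0.0083] w 0.0537 F [ 0.6712 -1.0059  0.8677] q [-0.7174  0.4173 -0.924  -0.4244  0.437  -0.4925]
```

View pics/w26.png

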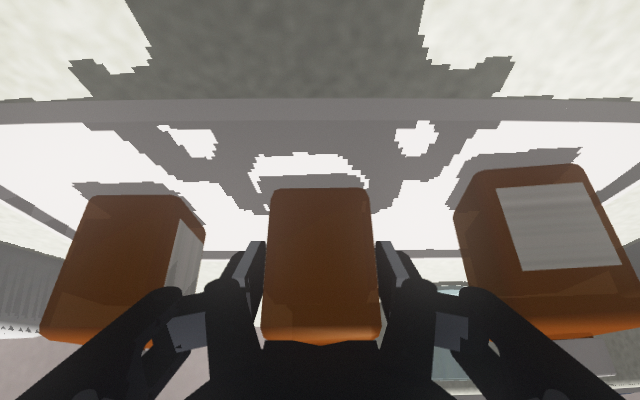

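Released, bottle standing. Backing out along the tool axis.

Call:
servo_tool([
  {"dp": [0, -2, 0], "rotation": [0, 0, 0]},
  {"dp": [0, -4, 0], "rotation": [0, 0, 0]},
  {"dp": [0, -7, 0], "rotation": [0, 0, 0]},
  {"dp": [0, -10, 0], "rotation": [0, 0, 0]},
  {"dp": [0, -14, 0], "rotation": [0, 0, 0]},
])

```text
t: 29.75
tcp_pos: [0.4954, -0.2429, 0.1276]
tcp_rot: [-1.504, -0.546, -0.657]
force: [-0.2, -0.8, -0.4]
width: 0.054
```

```bash
python3 - <<'E'
from h import *
st()
im=env.get_image("wrist"); cv2.imwrite("pics/w27.png",im[:,:,::-1])
cv2.imwrite("pics/s27.png",env.get_image("scene")[:,:,::-1])
cv2.imwrite("pics/t27.png",env.get_image("top")[:,:,::-1])
show([.52,-.06,.26],pose([0,0,-1],[1,.017,0]));show([.52,-.06,.26],pose([0,0,-1],[.017,1,0]))
E
```

```text
t 29.75 p [ 0.4954 -0.2429  0.1276] app [ 0.693  -0.0424 -0.7196] jaw [0.0706 0.9975 0.0092] w 0.054 F [-0.2388 -0.7921 -0.4131] q [-0.8771  0.095  -0.9278 -0.0361  0.5303 -0.6398]
dp [9.79, -8.55, 18.62] rot [-0.573, 1.399, 0.618] n rows 10.9
dp [9.79, -8.55, 18.62] rot [0.016, -0.055, 0.771] n rows 5.2
```

View pics/w27.png

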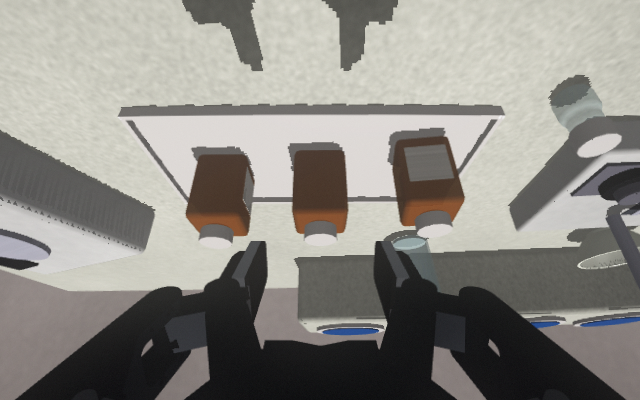

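View pics/s27.png

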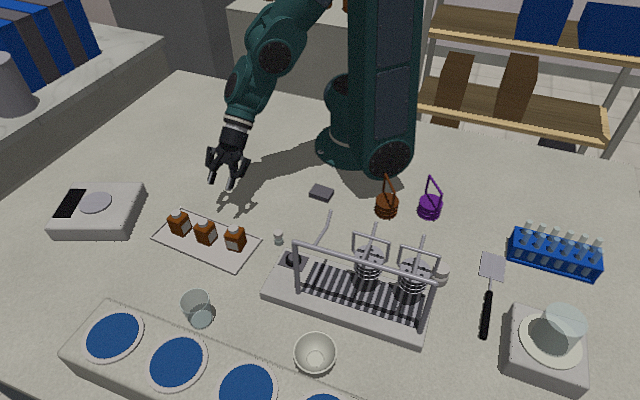

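View pics/t27.png

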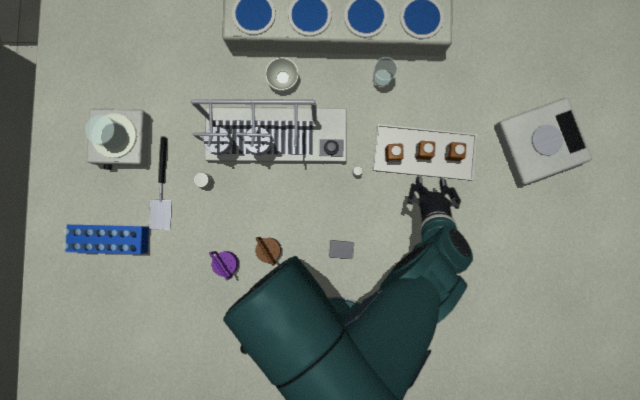

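```bash
python3 - <<'E'
from h import *
show([.50,-.1,.26],pose([0,0,-1],[.017,1,0]))
E
```

```text
dp [8.58, -9.75, 14.49] rot [0.016, -0.055, 0.771] n rows 5.2
```

Call:
servo_tool([
  {"dp": [1.7, -2, 2], "rotation": [0, 0, 0.15]},
  {"dp": [3.4, -4, 5], "rotation": [0, -0.01, 0.3]},
  {"dp": [5.1, -6, 8], "rotation": [0, -0.03, 0.45]},
  {"dp": [6.8, -8, 11], "rotation": [0.01, -0.04, 0.6]},
  {"dp": [8.5, -9.7, 14.5], "rotation": [0.016, -0.055, 0.745]},
], grip=0)

```text
t: 30.4
tcp_pos: [0.501, -0.132, 0.2324]
tcp_rot: [-1.564, -0.169, -0.236]
force: [0.7, -1.5, -1.0]
width: 0.0
```

```bash
python3 - <<'E'
from h import *
st();show([.54,.026,.2],pose([0,0,-1],[.017,1,0]))
E
```

```text
t 30.4 p [ 0.501  -0.132   0.2324] app [ 0.2548 -0.0085 -0.967 ] jaw [0.0424 0.9991 0.0024] w 0.0 F [ 0.7148 -1.4882 -1.0014] q [-0.4762  0.081  -0.3134  0.9426  0.1095 -0.4207]
dp [2.28, 3.99, 15.94] rot [0.001, -0.026, 0.258] n rows 3.3
```

Call:
servo_tool([
  {"dp": [0, 0, 4], "rotation": [0, 0, 0.1]},
  {"dp": [0.5, 0.5, 8], "rotation": [0, -0.01, 0.2]},
  {"dp": [1.5, 2, 12], "rotation": [0, -0.026, 0.258]},
  {"dp": [2.3, 4, 16], "rotation": [0, -0.026, 0.258]},
  {"dp": [2.3, 4, 16], "rotation": [0, -0.026, 0.258]},
])

```text
t: 30.9
tcp_pos: [0.5416, 0.0309, 0.1958]
tcp_rot: [-1.571, 0.013, -0.006]
force: [-1.3, -0.5, 0.0]
width: -0.0
```

```bash
python3 - <<'E'
from h import *
st()
im=env.get_image("wrist"); cv2.imwrite("pics/w28.png",im[:,:,::-1])
print(proj("wrist",[[.5897,.0257,.05],[.5897,.0257,.045]]))
show([.5897,.0257,.1],pose([0,0,-1],[.017,1,0]))
E
```

```text
t 30.9 p [0.5416 0.0309 0.1958] app [-0.0044 -0.0001 -1.    ] jaw [ 0.0119  0.9999 -0.0001] w -0.0 F [-1.3299 -0.5409  0.0022] q [-0.0929  0.309  -0.0791  1.187  -0.0005 -0.0811]
[[318.3709 232.8575]
 [318.4051 230.9949]]
dp [4.91, 9.69, -0.25] rot [0.001, 0.004, -0.003] n rows 2.2
```

View pics/w28.png

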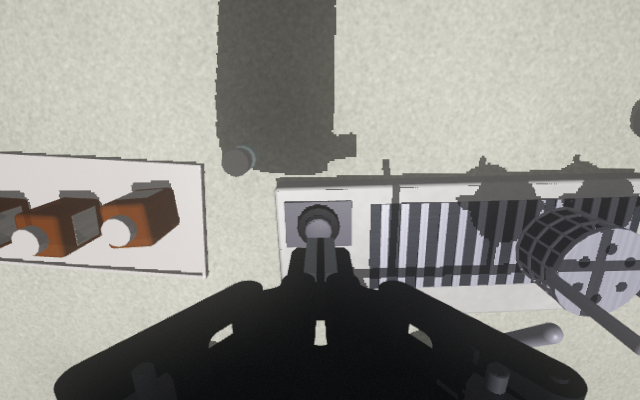

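Call:
servo_tool([
  {"dp": [2.4, 0, -0.2], "rotation": [0, 0, 0]},
  {"dp": [4.7, 2, -0.4], "rotation": [0, 0, 0]},
  {"dp": [4.7, 5, -0.4], "rotation": [0, 0, 0]},
  {"dp": [4.7, 8.5, -0.4], "rotation": [0, 0, 0]},
  {"dp": [4.7, 11.5, -0.4], "rotation": [0, 0, 0]},
])

```text
t: 31.45
tcp_pos: [0.5876, 0.0234, 0.0798]
tcp_rot: [-1.572, 0.014, -0.008]
force: [-0.3, -0.8, 0.1]
width: -0.0002
```

```bash
python3 - <<'E'
from h import *
st()
im=env.get_image("wrist"); cv2.imwrite("pics/w29.png",im[:,:,::-1])
crop("scene","s29",(240,200,150,110),5)
E
```

```text
t 31.45 p [0.5876 0.0234 0.0798] app [-0.0036 -0.0013 -1.    ] jaw [ 0.0138  0.9999 -0.0013] w -0.0002 F [-0.2627 -0.7775  0.0994] q [-0.098   0.4552 -0.1763  0.9428 -0.0016 -0.0842]
```

View pics/w29.png

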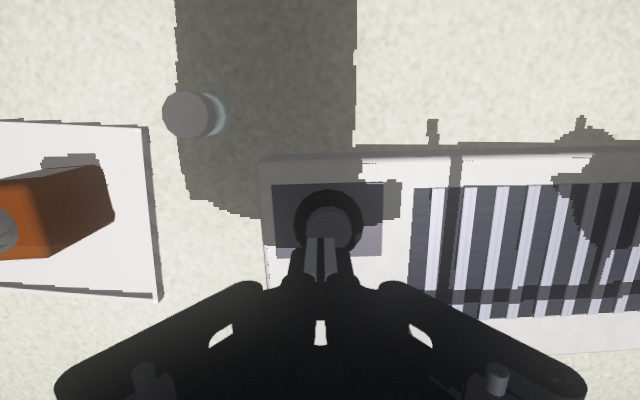

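View pics/s29.png

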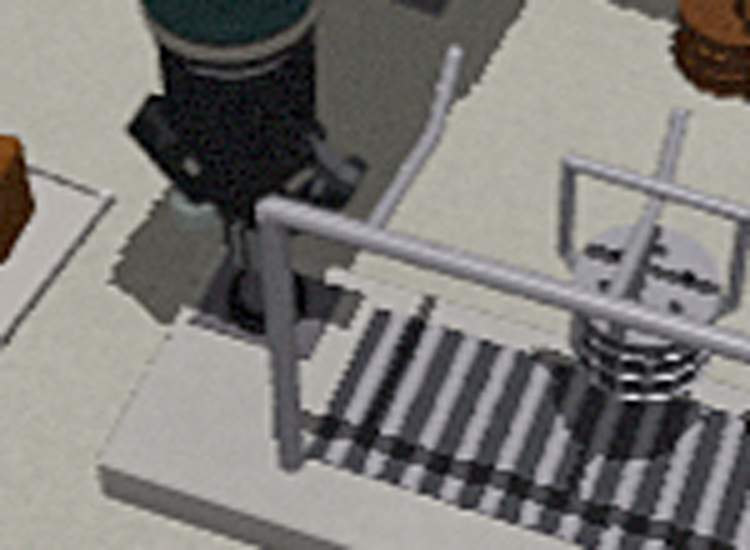

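```bash
python3 - <<'E'
from h import *
for z in(.045,.055,.065): print(pix("wrist",[(327,226)],z))
E
```

```text
[[0.5826 0.0273 0.045 ]]
[[0.5788 0.0271 0.055 ]]
[[0.575  0.0269 0.065 ]]
```

Call:
servo_tool([
  {"dp": [0, 0, 0.3], "rotation": [0, 0, 0]},
  {"dp": [0, 0.5, 0.3], "rotation": [0, 0, 0]},
  {"dp": [0, 1, 0.3], "rotation": [0, 0, 0]},
  {"dp": [0, 1.3, 0.3], "rotation": [0, 0, 0]},
  {"dp": [0, 1.5, 0.3], "rotation": [0, 0, 0]},
])

```text
t: 32.05
tcp_pos: [0.5856, 0.0266, 0.0633]
tcp_rot: [-1.572, 0.018, -0.004]
force: [0.2, 0.2, 0.4]
width: 0.0002
```

Call:
servo_tool([
  {"dp": [0, 0.2, 0], "rotation": [0, 0, 0]},
  {"dp": [0, 0.4, 0], "rotation": [0, 0, 0]},
  {"dp": [0, 0.6, 0], "rotation": [0, 0, 0]},
  {"dp": [0, 0.8, 0], "rotation": [0, 0, 0]},
  {"dp": [0, 0.9, 0], "rotation": [0, 0, 0]},
])

```text
t: 32.55
tcp_pos: [0.5856, 0.0266, 0.0542]
tcp_rot: [-1.572, 0.017, -0.004]
force: [-0.4, 0.0, 2.0]
width: 0.0
```

Call:
servo_tool([
  {"dp": [0, 0.1, 0], "rotation": [0, 0, 0]},
  {"dp": [0, 0.2, 0], "rotation": [0, 0, 0]},
  {"dp": [0, 0.3, 0], "rotation": [0, 0, 0]},
  {"dp": [0, 0.35, 0], "rotation": [0, 0, 0]},
  {"dp": [0, 0.35, 0], "rotation": [0, 0, 0]},
])

```text
t: 33.05
tcp_pos: [0.5857, 0.0266, 0.051]
tcp_rot: [-1.572, 0.017, -0.004]
force: [-1.4, 1.3, 6.0]
width: -0.0
```

Call:
servo_tool([
  {"dp": [0, 0.05, 0], "rotation": [0, 0, 0]},
  {"dp": [0, 0.1, 0], "rotation": [0, 0, 0]},
  {"dp": [0, 0.15, 0], "rotation": [0, 0, 0]},
  {"dp": [0, 0.15, 0], "rotation": [0, 0, 0]},
  {"dp": [0, 0.15, 0], "rotation": [0, 0, 0]},
])

```text
t: 33.55
tcp_pos: [0.5858, 0.0266, 0.0507]
tcp_rot: [-1.572, 0.016, -0.005]
force: [-5.7, 0.5, 20.8]
width: -0.0002
```

Bottomed out: z stops at 0.0507 with 21 N. Retracting and running the final checks.

Call:
servo_tool([
  {"dp": [0, -1, 0], "rotation": [0, 0, 0]},
  {"dp": [0, -4, 0], "rotation": [0, 0, 0]},
  {"dp": [0, -8, 0], "rotation": [0, 0, 0]},
  {"dp": [0, -13, 0], "rotation": [0, 0, 0]},
  {"dp": [-2, -18, 0], "rotation": [0, 0, 0]},
])

```text
t: 34.05
tcp_pos: [0.5691, 0.0269, 0.2289]
tcp_rot: [-1.572, 0.016, -0.005]
force: [0.4, -0.8, -0.4]
width: -0.0002
```

Call:
servo_tool([
  {"dp": [-4, 0, 0], "rotation": [0, 0, 0]},
  {"dp": [-8, 0, -2], "rotation": [0, 0, 0]},
  {"dp": [-12, 0, -4], "rotation": [0, 0, 0]},
  {"dp": [-15, 0, -6], "rotation": [0, 0, 0]},
  {"dp": [-15, 0, -6], "rotation": [0, 0, 0]},
])

```text
t: 34.55
tcp_pos: [0.4152, -0.032, 0.2305]
tcp_rot: [-1.572, 0.018, -0.007]
force: [0.0, 0.7, 0.0]
width: 0.0
```

```bash
python3 - <<'E'
from h import *
st()
cv2.imwrite("pics/s30.png",env.get_image("scene")[:,:,::-1]);cv2.imwrite("pics/t30.png",env.get_image("top")[:,:,::-1])
E
```

```text
t 34.55 p [ 0.4152 -0.032   0.2305] app [-0.007  -0.0015 -1.    ] jaw [ 0.0156  0.9999 -0.0016] w 0.0 F [0.0456 0.7014 0.0077] q [-0.2709  0.0822 -0.2807  1.2142 -0.0033 -0.2553]
```

View pics/s30.png

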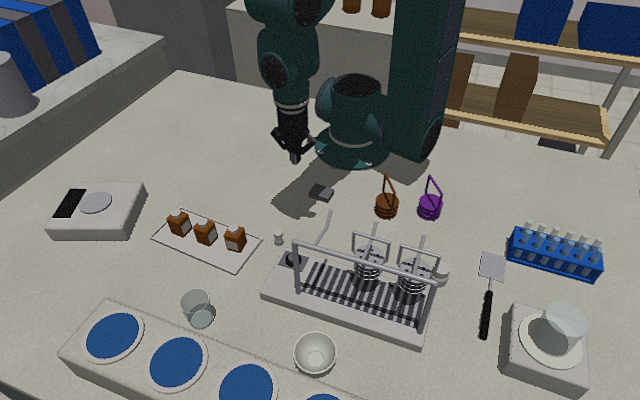

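View pics/t30.png

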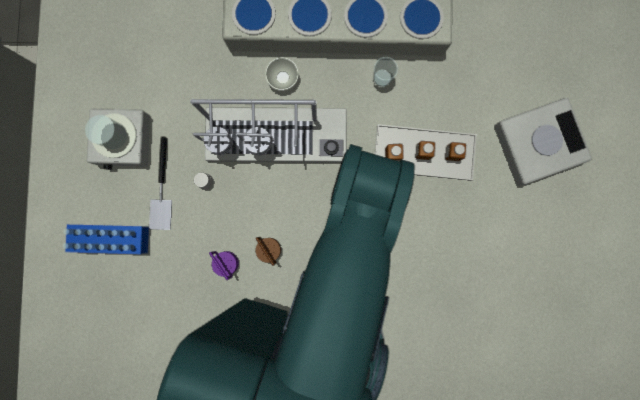

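```bash
python3 - <<'E'
from cell import env
print(env.sign_off())
E
```

```text
the job is handed in; nothing more can be done
None
```

I finished the job and handed it in at about 34.6 s of the 208 s allowed.

- **Baskets:** Only two silver baskets were visible. They hang by their handles on the left and middle hooks, and the right hook is empty. I left the brown and purple look-alikes alone.
- **Bottles:** Both fallen bottles stand upright in the tray, to the right of the stored bottle.
- **Start button:** I pressed it last. It bottomed out, with the finger stopping at z = 0.0507 m and the force rising to 21 N. I could not read the button's travel directly.
- **Final pictures:** The top and scene views after the press show both baskets hanging and all three bottles upright in the tray. The jar stands where it was in both views, and the vial does in the scene view (the arm hid it in the top view). The arm was clear of everything.

- **Hard landing:** The second bottle touched the tray harder than planned, with a vertical wrist force of about 54 N. I backed off about 2 mm, lowered it again gently and released it, and it stands straight.
- **Position differences:** The top and wrist cameras differed by about 3–5 mm on some positions. I corrected for this from the wrist views and from contact.

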